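Lock off the bench and clear the inspected relay modules

ROBOT

A 6-joint arm with a two-finger parallel gripper is mounted at the origin on the work surface. World frame = base frame: x ahead of the robot, y to its left, z up, the work surface at z = 0. Lengths are in m, angles in rad, forces in N, time in s.
With the tool pointing down it reaches from about 0.3 to 0.95 m from the base axis. Payload 3.1 kg.
Tool frame: the origin (TCP) lies midway between the tips of the shut fingers; the grasp point (between the pads) lies arm.hold_point_z behind it (arm.hold_point_z is the distance from the TCP to the grasp point, in m); z points along the fingers, y is the direction in which the jaws open and shut (so a half turn about z gives the same grasp; the last joint's range is limited). The gripper opens to 85 mm and grips with 20 to 120 N. Pads are 22 mm wide; open, the fingers measure 114 mm over their backs; the gripper's body (76 mm by 85 mm) begins 54 mm behind the grasp point. The pads swing forward as they close: fully open they stand 13 mm farther back than shut.
Start: joints at [1.049, 0.308, 1.634, -0, 1.2, -0.07], TCP at [0.273, 0.562, 0.231] pointing down, gripper open.
Joint ranges: [-3.06, 3.06], [-0.79, 1.96], [0.05, 2.63], [-1.19, 4.34], [0.05, 2.64], [-2.94, 2.94]. Speed limits (rad/s): [2.79, 2.79, 3.14, 3.14, 3.14, 3.14].

INTERFACE

Orientations are given as [roll, pitch, yaw] about the fixed x, y, z axes, in that order (R = Rz(yaw) Ry(pitch) Rx(roll)).
In Python, from cell import status, snapshot, camera_params, workorder, arm gives the robot as it stands. The module is installed in compiled form; this text tells all that it offers.
- The arm moves only by the tool send_rows, never from a script. Its argument "deltas" is text: rows parted by semicolons, each of 7 numbers parted by spaces: the turn, a rotation vector about the tool's x, y, z in rad, then the shift along the tool's x, y, z in mm, then the closure in counts, from 0 (fully open) to 255 (shut). In form: wx wy wz x y z claw; .... A call has 1 to 20 rows; each row shifts and turns the commanded pose from where the row before left it, along the tool's axes as they then stand; what a row does not reach is not made up. A row lasts 1/8 s, in which the tool goes at most 62.5 mm and 10.7 degrees, less where a joint would pass 70% of its speed; a pose out of reach is approached as far as the arm can. A call is refused whole if a number of a shift passes 62.5 or a number of a turn 0.188, either way. A call with a gripper value outside its range is refused whole. The fingers move at their own pace and stop on an object; "force" is the grip in N (left out, the last holds). Time passes only in rows, so rows that do not move let the fingers close. It gives the time, the measured TCP pose, the force and the opening at its end, in the units of the state.
- status.observe(): the state, without advancing time (a new reading comes with each control period).
- snapshot(name): name is "scene" or "side" or "wrist"; returns the picture (384x512x3 uint8, red, green, blue); there is no depth.
- camera_params(name): a dict with "K" (3x3 intrinsics, pixels), "distortion" ([k1, k2, p1, p2, k3] as OpenCV has them; the pictures are not rectified), "rvec" (rotation vector, rad) and "tvec" (3), from world to camera coordinates, as OpenCV has them. Camera axes: x right, y down, z forward; pixel columns grow to the right and rows downward; lengths in m; the calibration is good to about 2 mm. A picture is of the moment at which its call begins: read the wrist's pose just before it. camera_params takes no time and is no camera call; for the wrist camera it gives the pose at the moment of the call.
- workorder.close_job(): hands the job in, once; it reports no verdict.
The state is a dict: "clock": time; "joint_positions": joint angles; "joint_vel": joint speeds; "joint_torque": joint torques, N m; "tcp_pos": TCP position; "tcp_rot": TCP orientation; "wrist_force": force on the tool from outside, world axes, zero at the start; "moment": the same for the moment, N m; "grip_width": opening from 0.0 (shut) to 1.0 (fully open).
Only numpy, scipy, OpenCV 4.12 (cv2) and the standard library are available. Lean on these libraries where they do the work, as an engineer would, in place of code of your own. Each camera call takes 0.05 s, during which the arm holds its last target.

TASK

First make the motor-test bench safe: turn the isolator's red lock-off collar clockwise round to its padlock mark, and lift no module or fuse until it is locked; leave it locked. Then clear the inspected relay modules off the mat by their tags, green ones into the green tray and red ones into the red tray, each sitting flat and upright in a nest of its own, and put a three-phase set of exactly three fuse links into the blue tray, side by side on its floor and not on top of each other, leaving the fourth in its cardboard carton. Do not disturb the multimeter, the drink can or the screwdriver.

Things in the scene. Friction and masses are not known exactly. Their poses are not given: they have to be found in the camera images.
- collar (a joint): turn of the isolator's red ribbed lock-off collar about its vertical axis, rad: 0 = on; grows clockwise seen from above; 1.57 = locked mark (black padlock picture); stop at 1.62. Starts at 0.05 to 0.5, light friction (0.12 N m), stays where left. A lug with a white line points along the isolator's +y at 0 and along its +x at 1.57
- collar_axis (a point): on the collar's axis at half its height, 88.5 mm above the bench; axes as the isolator's. The collar is 56 mm in diameter and 30 mm high (73.5 to 103.5 mm above the bench); grip it across its round sides, clear of the lug, which is 13 mm wide, reaches 44 mm from the axis and up to 92 mm above the bench
- isolator: light grey box fixed to the bench, 122 (x) x 150 (y) x 70 mm high, with a 116 mm square yellow plate 3 mm thick on top and the red collar in its middle. Origin: centre of underside, z up; its yaw varies
- pass_tray: green plastic tray, fixed, on the left or the right: 108 (x) x 208 mm (y) outside, three open nests side by side, centres at y = -68, 0 and 68 mm, each 100 (x) x 64 mm (y) inside; floor 4 mm thick, walls to 19 mm above the bench. A module sits with its length along the tray's x, 5 mm free on every side. Origin: centre of underside, z up
- reject_tray: red plastic tray, fixed, on the left or the right: 108 (x) x 208 mm (y) outside, three open nests side by side, centres at y = -68, 0 and 68 mm, each 100 (x) x 64 mm (y) inside; floor 4 mm thick, walls to 19 mm above the bench. A module sits with its length along the tray's x, 5 mm free on every side. Origin: centre of underside, z up
- module_a: relay module, green tag on top (passed); may be absent (None). Light grey, stepped: body 90 (its x) x 54 (y) x 42 mm high; on its middle a nose 46 (x) x 54 mm, its top 66 mm above the underside. Grip the nose along x, fingertips over the 22 mm shoulders. 0.15-0.31 kg. Starts upright on a 3 mm mat. Origin: centre of underside, z up. Same turned half round
- module_b: relay module, green tag on top (passed); may be absent (None). Light grey, stepped: body 90 (its x) x 54 (y) x 42 mm high; on its middle a nose 46 (x) x 54 mm, its top 66 mm above the underside. Grip the nose along x, fingertips over the 22 mm shoulders. 0.15-0.31 kg. Starts upright on a 3 mm mat. Origin: centre of underside, z up. Same turned half round
- module_c: relay module, green tag on top (passed); may be absent (None). Light grey, stepped: body 90 (its x) x 54 (y) x 42 mm high; on its middle a nose 46 (x) x 54 mm, its top 66 mm above the underside. Grip the nose along x, fingertips over the 22 mm shoulders. 0.15-0.31 kg. Starts upright on a 3 mm mat. Origin: centre of underside, z up. Same turned half round
- module_d: relay module, red tag on top (failed); may be absent (None). Light grey, stepped: body 90 (its x) x 54 (y) x 42 mm high; on its middle a nose 46 (x) x 54 mm, its top 66 mm above the underside. Grip the nose along x, fingertips over the 22 mm shoulders. 0.15-0.31 kg. Starts upright on a 3 mm mat. Origin: centre of underside, z up. Same turned half round
- module_e: relay module, red tag on top (failed); may be absent (None). Light grey, stepped: body 90 (its x) x 54 (y) x 42 mm high; on its middle a nose 46 (x) x 54 mm, its top 66 mm above the underside. Grip the nose along x, fingertips over the 22 mm shoulders. 0.15-0.31 kg. Starts upright on a 3 mm mat. Origin: centre of underside, z up. Same turned half round
- module_f: relay module, red tag on top (failed); may be absent (None). Light grey, stepped: body 90 (its x) x 54 (y) x 42 mm high; on its middle a nose 46 (x) x 54 mm, its top 66 mm above the underside. Grip the nose along x, fingertips over the 22 mm shoulders. 0.15-0.31 kg. Starts upright on a 3 mm mat. Origin: centre of underside, z up. Same turned half round
- fuse_1: fuse link, 0.16 kg: white ceramic body with metal ends, 48 (its x) x 34 (y) x 42 mm high; a steel blade 15 mm long, 6 thick at each end (78 mm over all), 8 to 23 mm above the underside. Grip by the 48 mm ends above the blades. The four start upright in the carton, in a row along its y, 46 mm pitch, blades along its x. Origin: centre of underside, x along the blades, z up
- fuse_2: fuse link, 0.16 kg: white ceramic body with metal ends, 48 (its x) x 34 (y) x 42 mm high; a steel blade 15 mm long, 6 thick at each end (78 mm over all), 8 to 23 mm above the underside. Grip by the 48 mm ends above the blades. The four start upright in the carton, in a row along its y, 46 mm pitch, blades along its x. Origin: centre of underside, x along the blades, z up
- fuse_3: fuse link, 0.16 kg: white ceramic body with metal ends, 48 (its x) x 34 (y) x 42 mm high; a steel blade 15 mm long, 6 thick at each end (78 mm over all), 8 to 23 mm above the underside. Grip by the 48 mm ends above the blades. The four start upright in the carton, in a row along its y, 46 mm pitch, blades along its x. Origin: centre of underside, x along the blades, z up
- fuse_4: fuse link, 0.16 kg: white ceramic body with metal ends, 48 (its x) x 34 (y) x 42 mm high; a steel blade 15 mm long, 6 thick at each end (78 mm over all), 8 to 23 mm above the underside. Grip by the 48 mm ends above the blades. The four start upright in the carton, in a row along its y, 46 mm pitch, blades along its x. Origin: centre of underside, x along the blades, z up
- fuse_carton: brown cardboard carton, fixed, on the left or the right, holds the four fuse links at the start: open box 104 (x) x 198 mm (y) outside, walls 4 mm thick and 22 mm high, floor 4 mm thick (96 x 190 mm inside). Origin: centre of underside, z up
- fuse_tray: blue plastic tray, fixed, on the left or the right, empty at the start, for the three-phase fuse set: open box 104 (x) x 198 mm (y) outside, walls 4 mm thick and 22 mm high, floor 4 mm thick (96 x 190 mm inside). Origin: centre of underside, z up
- multimeter: bystander: orange-yellow hand multimeter, 85 x 170 x 38 mm, lying at the far left. Origin: centre of underside
- drink_can: bystander: dark red drink can, 66 mm in diameter, 115 mm tall, upright at the far right. Origin: centre of underside
- screwdriver: bystander: screwdriver 200 mm long, lying just beyond the isolator

How it is judged:
On the way:
1. the isolator's collar is turned to its locked mark (value of joint collar above 1.45 rad), for 0.2 s.
At the end, for the whole second after the job is handed in: Collar at 1.45 rad or more. Every module present is still in a nest of its tag's colour: within 12 mm of the nest's centre, underside at most 10 mm above the tray's, within 0.12 rad of upright. Exactly three fuse links rest on the blue tray's floor, none on another; the fourth in the carton (value of joint collar above 1.45 rad and x of module_a in the frame of pass_tray between -0.012 and 0.012 m and (y of module_a in the frame of pass_tray between -0.08 and -0.056 m or y of module_a in the frame of pass_tray between -0.012 and 0.012 m or y of module_a in the frame of pass_tray between 0.056 and 0.08 m) and z of each of module_a, module_b, module_c in the frame of pass_tray below 0.01 m and angle between each of module_a, module_b, module_c, module_d, module_e, module_f's own z axis and vertical below 0.12 rad and linear speed of each of module_a, module_b, module_c, module_d, module_e, module_f below 0.02 m/s and x of module_b in the frame of pass_tray between -0.012 and 0.012 m and (y of module_b in the frame of pass_tray between -0.08 and -0.056 m or y of module_b in the frame of pass_tray between -0.012 and 0.012 m or y of module_b in the frame of pass_tray between 0.056 and 0.08 m) and x of module_c in the frame of pass_tray between -0.012 and 0.012 m and (y of module_c in the frame of pass_tray between -0.08 and -0.056 m or y of module_c in the frame of pass_tray between -0.012 and 0.012 m or y of module_c in the frame of pass_tray between 0.056 and 0.08 m) and x of module_d in the frame of reject_tray between -0.012 and 0.012 m and (y of module_d in the frame of reject_tray between -0.08 and -0.056 m or y of module_d in the frame of reject_tray between -0.012 and 0.012 m or y of module_d in the frame of reject_tray between 0.056 and 0.08 m) and z of each of module_d, module_e, module_f in the frame of reject_tray below 0.01 m and x of module_e in the frame of reject_tray between -0.012 and 0.012 m and (y of module_e in the frame of reject_tray between -0.08 and -0.056 m or y of module_e in the frame of reject_tray between -0.012 and 0.012 m or y of module_e in the frame of reject_tray between 0.056 and 0.08 m) and x of module_f in the frame of reject_tray between -0.012 and 0.012 m and (y of module_f in the frame of reject_tray between -0.08 and -0.056 m or y of module_f in the frame of reject_tray between -0.012 and 0.012 m or y of module_f in the frame of reject_tray between 0.056 and 0.08 m) and (((x of fuse_1 in the frame of fuse_carton between -0.048 and 0.048 m and y of fuse_1 in the frame of fuse_carton between -0.095 and 0.095 m and z of fuse_1 in the frame of fuse_carton below 0.032 m and linear speed of fuse_1 below 0.02 m/s) and (x of fuse_2 in the frame of fuse_tray between -0.048 and 0.048 m and y of fuse_2 in the frame of fuse_tray between -0.095 and 0.095 m and z of fuse_2 in the frame of fuse_tray below 0.032 m and linear speed of fuse_2 below 0.02 m/s) and (x of fuse_3 in the frame of fuse_tray between -0.048 and 0.048 m and y of fuse_3 in the frame of fuse_tray between -0.095 and 0.095 m and z of fuse_3 in the frame of fuse_tray below 0.032 m and linear speed of fuse_3 below 0.02 m/s) and (x of fuse_4 in the frame of fuse_tray between -0.048 and 0.048 m and y of fuse_4 in the frame of fuse_tray between -0.095 and 0.095 m and z of fuse_4 in the frame of fuse_tray below 0.032 m and linear speed of fuse_4 below 0.02 m/s)) or ((x of fuse_1 in the frame of fuse_tray between -0.048 and 0.048 m and y of fuse_1 in the frame of fuse_tray between -0.095 and 0.095 m and z of fuse_1 in the frame of fuse_tray below 0.032 m and linear speed of fuse_1 below 0.02 m/s) and (x of fuse_2 in the frame of fuse_carton between -0.048 and 0.048 m and y of fuse_2 in the frame of fuse_carton between -0.095 and 0.095 m and z of fuse_2 in the frame of fuse_carton below 0.032 m and linear speed of fuse_2 below 0.02 m/s) and (x of fuse_3 in the frame of fuse_tray between -0.048 and 0.048 m and y of fuse_3 in the frame of fuse_tray between -0.095 and 0.095 m and z of fuse_3 in the frame of fuse_tray below 0.032 m and linear speed of fuse_3 below 0.02 m/s) and (x of fuse_4 in the frame of fuse_tray between -0.048 and 0.048 m and y of fuse_4 in the frame of fuse_tray between -0.095 and 0.095 m and z of fuse_4 in the frame of fuse_tray below 0.032 m and linear speed of fuse_4 below 0.02 m/s)) or ((x of fuse_1 in the frame of fuse_tray between -0.048 and 0.048 m and y of fuse_1 in the frame of fuse_tray between -0.095 and 0.095 m and z of fuse_1 in the frame of fuse_tray below 0.032 m and linear speed of fuse_1 below 0.02 m/s) and (x of fuse_2 in the frame of fuse_tray between -0.048 and 0.048 m and y of fuse_2 in the frame of fuse_tray between -0.095 and 0.095 m and z of fuse_2 in the frame of fuse_tray below 0.032 m and linear speed of fuse_2 below 0.02 m/s) and (x of fuse_3 in the frame of fuse_carton between -0.048 and 0.048 m and y of fuse_3 in the frame of fuse_carton between -0.095 and 0.095 m and z of fuse_3 in the frame of fuse_carton below 0.032 m and linear speed of fuse_3 below 0.02 m/s) and (x of fuse_4 in the frame of fuse_tray between -0.048 and 0.048 m and y of fuse_4 in the frame of fuse_tray between -0.095 and 0.095 m and z of fuse_4 in the frame of fuse_tray below 0.032 m and linear speed of fuse_4 below 0.02 m/s)) or ((x of fuse_1 in the frame of fuse_tray between -0.048 and 0.048 m and y of fuse_1 in the frame of fuse_tray between -0.095 and 0.095 m and z of fuse_1 in the frame of fuse_tray below 0.032 m and linear speed of fuse_1 below 0.02 m/s) and (x of fuse_2 in the frame of fuse_tray between -0.048 and 0.048 m and y of fuse_2 in the frame of fuse_tray between -0.095 and 0.095 m and z of fuse_2 in the frame of fuse_tray below 0.032 m and linear speed of fuse_2 below 0.02 m/s) and (x of fuse_3 in the frame of fuse_tray between -0.048 and 0.048 m and y of fuse_3 in the frame of fuse_tray between -0.095 and 0.095 m and z of fuse_3 in the frame of fuse_tray below 0.032 m and linear speed of fuse_3 below 0.02 m/s) and (x of fuse_4 in the frame of fuse_carton between -0.048 and 0.048 m and y of fuse_4 in the frame of fuse_carton between -0.095 and 0.095 m and z of fuse_4 in the frame of fuse_carton below 0.032 m and linear speed of fuse_4 below 0.02 m/s)))); the robot touches nothing.
It fails at once if a module or fuse link is lifted (underside over 45 mm high) while the collar is short of 1.40 rad (value of joint collar below 1.4 rad and height (world z) of any of module_a, module_b, module_c, module_d, module_e, module_f, fuse_1, fuse_2, fuse_3, fuse_4 above 0.045 m).
It fails at once if a bystander (multimeter, drink can, screwdriver) is moved by more than 40 mm or the can is tipped (distance of any of multimeter, drink_can, screwdriver from where it was at the start of the episode above 0.04 m or angle between drink_can's own z axis and vertical above 0.5 rad).
Of module_a, module_b, module_c, module_d, module_e, module_f only 4 to 6 are there at a start; the rules pass over those that are not, and their reading is None.
At some moment in a run one of module_a, module_b, module_c, module_d, module_e, module_f may be knocked a few centimetres aside while the robot is not near it.
Once in a run the grip may slacken for a moment while it holds something.
It also fails if it takes over 210 s, if anything falls off the work surface, if the arm or the gripper's body presses on something with over 40 N, if the wrist force passes 120 N, or if a joint passes its speed limit or range.

## Working session

There is one attempt and no reset: what is moved stays moved. The work goes in short steps, Python scripts to look and compute and a tool call to move; the robot and the scene stay as the last step left them, time stands still between calls to the robot, and variables do not carry over. Pictures are saved under pics/ and viewed, and the job is handed in when it is done.

Besides the shell and the picture viewer there is one more tool, called after "Emit:" as name(argument=value, ...) on one line, values as JSON. send_rows: Moves the arm, as the interface text tells. Its arguments: {"type":"object","properties":{"deltas":{"type":"string"},"force":{"type":"number"}},"required":["deltas"]}

```bash
mkdir -p pics; ls; python3 - <<'E'
from cell import status, snapshot, camera_params, workorder, arm
import cv2
print(status.observe()); print(arm.hold_point_z,[a for a in dir(arm) if a[0]!='_'])
for n in ("scene","side","wrist"):
    print(n,camera_params(n)); cv2.imwrite(f'pics/{n}0.png',snapshot(n)[:,:,::-1])
E
```

```text
pics
{'clock': 0.0, 'joint_positions': array([ 1.04929670e+00,  3.09015741e-01,  1.63517847e+00,  9.70343716e-06,
        1.19969852e+00, -6.97072689e-02]), 'joint_vel': array([ 0.0015341 ,  0.00082134, -0.00083309, -0.00151393, -0.00051644,
       -0.00110623]), 'joint_torque': array([-1.81401342e-04, -4.15259814e+01, -2.76661831e+01, -1.66784307e-04,
        1.03690402e-02, -2.32011956e-07]), 'tcp_pos': array([0.27247987, 0.56156866, 0.23004424]), 'tcp_rot': array([-3.13929879e+00, -1.69214962e-04,  2.68979657e+00]), 'wrist_force': array([-0.37861391, -0.84356387,  0.15156398]), 'moment': array([ 0.00145328,  0.02021726, -0.0013442 ]), 'grip_width': 1.0014056620100062}
0.0187 ['Unreachable', 'hold_point_z']
scene {'K': array([[396.61077806,   0.        , 261.23457154],
       [  0.        , 396.61077806, 187.99114995],
       [  0.        ,   0.        ,   1.        ]]), 'distortion': array([-0.12748285,  0.        ,  0.        ,  0.        ,  0.        ]), 'rvec': array([ 0.76909486,  2.38858589, -1.29653979]), 'tvec': array([ 0.46655936, -0.11918828,  1.45243976])}
side {'K': array([[375.03960925,   0.        , 247.54880573],
       [  0.        , 375.03960925, 189.77498799],
       [  0.        ,   0.        ,   1.        ]]), 'distortion': array([-0.0493777,  0.       ,  0.       ,  0.       ,  0.       ]), 'rvec': array([ 2.11521471, -0.10561374,  0.03127358]), 'tvec': array([-0.59150604,  0.11786361,  0.93065327])}
wrist {'K': array([[305.15457425,   0.        , 255.33378399],
       [  0.        , 305.15457425, 191.09313779],
       [  0.        ,   0.        ,   1.        ]]), 'distortion': array([-0.03394641,  0.        ,  0.        ,  0.        ,  0.        ]), 'rvec': array([-2.44391957, -1.53102364, -0.22261841]), 'tvec': array([-0.62530224, -0.03733424,  0.37965162])}
```

View pics/scene0.png

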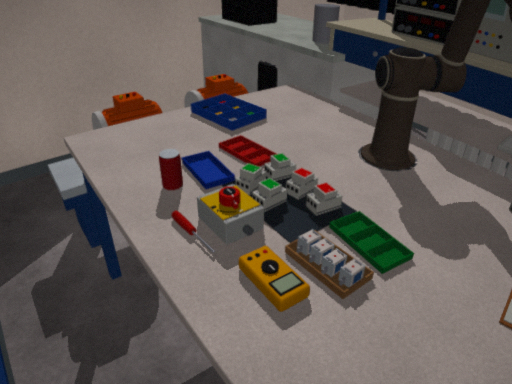

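View pics/side0.png

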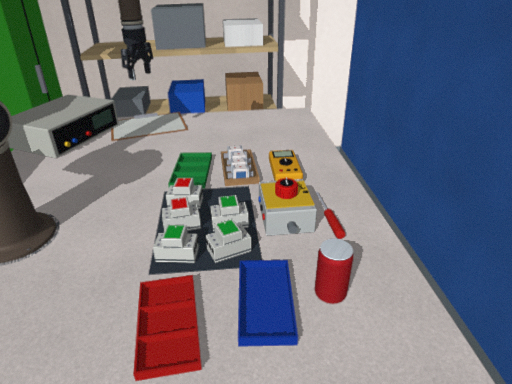

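View pics/wrist0.png

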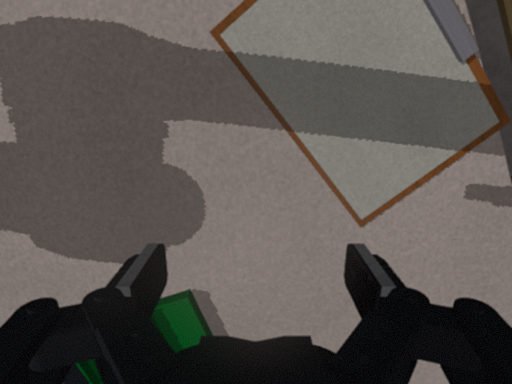

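```bash
cat > h.py <<'E'
import numpy as np, cv2
from cell import status, snapshot, camera_params
def P(n): 
    p=camera_params(n); R=cv2.Rodrigues(p['rvec'])[0]; return p['K'],p['distortion'],R,p['tvec'].ravel()
def ray(p,uv):
    K,D,R,t=p; uv=np.asarray(uv,float).reshape(-1,1,2)
    n=cv2.undistortPoints(uv,K,D).reshape(-1,2)
    d=np.c_[n,np.ones(len(n))]@R; return -R.T@t,d
def onz(p,uv,z):
    c,d=ray(p,uv); s=(z-c[2])/d[:,2]; return c+s[:,None]*d
def proj(p,X):
    K,D,R,t=p; return cv2.projectPoints(np.asarray(X,float).reshape(-1,1,3),cv2.Rodrigues(R)[0],t,K,D)[0].reshape(-1,2)
def masks(im):
    h=cv2.cvtColor(im,cv2.COLOR_RGB2HSV); H,S,V=[h[:,:,i].astype(int) for i in range(3)]
    return dict(green=(H>50)&(H<75)&(S>130)&(V>50),red=((H<6)|(H>174))&(S>170)&(V>60),blue=(H>105)&(H<128)&(S>150)&(V>40),
      yellow=(H>20)&(H<32)&(S>150)&(V>90),orange=(H>14)&(H<24)&(S>170)&(V>100))
def blobs(m,amin=40):
    n,l,s,c=cv2.connectedComponentsWithStats(m.astype(np.uint8))
    return [(s[i,4],c[i],s[i,:4],l==i) for i in range(1,n) if s[i,4]>=amin]
E
python3 - <<'E'
from h import *
for n in ("scene","side"):
    im=cv2.imread(f'pics/{n}0.png')[:,:,::-1].copy(); p=P(n); print(n,'cam',(-p[2].T@p[3]).round(3))
    for k,m in masks(im).items():
        for a,c,b,l in blobs(m):
            print(k,a,c.round(1),b,'z69',onz(p,c,.069)[0,:2].round(3),'z0',onz(p,c,.01)[0,:2].round(3))
def crop(n,x0,y0,x1,y1,s,o):
    im=cv2.imread(f'pics/{n}0.png')[y0:y1,x0:x1]; cv2.imwrite(o,cv2.resize(im,None,fx=s,fy=s,interpolation=cv2.INTER_CUBIC))
crop('side',130,140,360,380,2.5,'pics/sidec.png'); crop('scene',150,120,420,310,2.9,'pics/scenec.png')
E
```

```text
scene cam [1.149 0.753 0.674]
green 59 [279.9 156.9] [274 154  13   7] z69 [ 0.42  -0.116] z0 [ 0.349 -0.201]
green 75 [250.6 167.4] [243 164  16   8] z69 [ 0.538 -0.114] z0 [ 0.478 -0.198]
green 90 [269.7 183. ] [262 179  17   9] z69 [ 0.544 -0.008] z0 [ 0.485 -0.083]
green 67 [348.4 216.1] [337 212  28  10] z69 [0.474 0.235] z0 [0.409 0.185]
green 1251 [373.  243.3] [331 217  82  53] z69 [0.506 0.345] z0 [0.443 0.305]
red 887 [246.4 150.3] [219 136  55  30] z69 [ 0.484 -0.215] z0 [ 0.419 -0.31 ]
red 486 [169.4 172.9] [160 157  19  33] z69 [ 0.758 -0.225] z0 [ 0.72 -0.32]
red 72 [302.7 172.1] [295 169  16   8] z69 [ 0.424 -0.001] z0 [ 0.353 -0.075]
red 85 [325.3 187.3] [318 183  16   9] z69 [0.427 0.101] z0 [0.357 0.037]
red 258 [229.  197.7] [219 187  20  21] z69 [ 0.682 -0.011] z0 [ 0.636 -0.085]
red 226 [182.8 222. ] [172 211  24  24] z69 [0.834 0.015] z0 [ 0.804 -0.057]
blue 107 [382.6   8.6] [379   0   8  19] z69 [-2.903 -2.335] z0 [-3.298 -2.637]
blue 1261 [360.2  48.1] [334  30  66  40] z69 [-1.02  -1.041] z0 [-1.232 -1.216]
blue 1661 [486.6  90.1] [445  65  67  52] z69 [-0.9
[... 1577 characters left out ...]
332.2 278.7] [316 251  37  52] z69 [ 0.727 -0.294] z0 [ 0.749 -0.236]
red 5718 [166.5 328.7] [134 276  67 104] z69 [ 0.43  -0.375] z0 [ 0.418 -0.327]
blue 44416 [441.9 145.5] [342   0 170 384] z69 [1.237 0.236] z0 [1.319 0.355]
blue 1079 [186.8  96.3] [169  80  36  33] z69 [0.401 0.871] z0 [0.385 1.065]
blue 4565 [265.7 303.9] [239 260  59  86] z69 [ 0.597 -0.34 ] z0 [ 0.604 -0.288]
yellow 45 [287.8 174.5] [275 173  26   4] z69 [0.716 0.108] z0 [0.738 0.213]
yellow 737 [285.8 196.8] [261 181  53  27] z69 [ 0.691 -0.004] z0 [0.709 0.087]
orange 534 [285.2 167.9] [270 151  33  30] z69 [0.716 0.147] z0 [0.737 0.256]
orange 574 [285.3 197.1] [261 181  53  27] z69 [ 0.689 -0.006] z0 [0.707 0.085]
```

View pics/sidec.png

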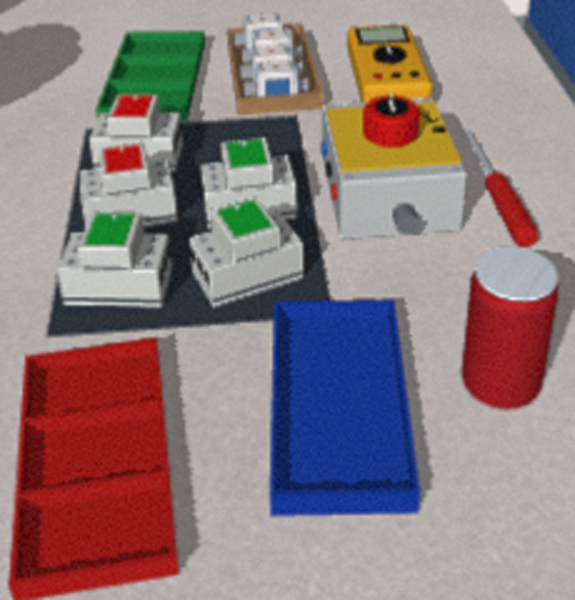

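View pics/scenec.png

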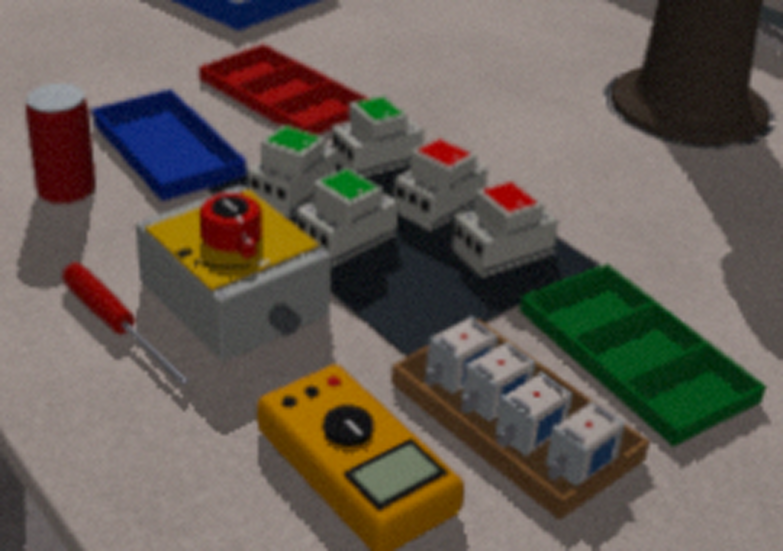

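```bash
cat >> h.py <<'E'
from scipy.spatial.transform import Rotation as Ro
def tool():
    s=status.observe(); return s['tcp_pos'],Ro.from_euler('xyz',s['tcp_rot']).as_matrix(),s
def go(x=None,y=None,z=None,yaw=None):
    """print turn (wz total) and shift in tool axes mm to reach, turn after shift; yaw mod pi"""
    t,R,s=tool(); tgt=np.array([t[0] if x is None else x,t[1] if y is None else y,t[2] if z is None else z])
    d=R.T@(tgt-t)*1000
    yw=s['tcp_rot'][2]; o=''
    if yaw is not None:
        dy=(yaw-yw+np.pi/2)%np.pi-np.pi/2; j6=s['joint_positions'][5]
        o=f'wz {-dy:.3f} (alt {-(dy-np.pi*np.sign(dy)):.3f}) j6 {j6:.2f}'
        Rt=Ro.from_euler('xyz',[np.pi,0,yw+dy]).as_matrix(); w=Ro.from_matrix(R.T@Rt).as_rotvec(); o+=f' rotvec {w.round(3)}'
    print('shift',d.round(1),o,'len',np.linalg.norm(d).round(), 'clock',round(s['clock'],2),'W',s['grip_width'].round(3),'F',s['wrist_force'].round(1))
E
python3 - <<'E'
from h import *
t,R,s=tool(); p=P('wrist'); c=-p[2].T@p[3]; print('cam in tool',R.T@(c-t),'cam z axis in tool',R.T@p[2][2],'x',R.T@p[2][0])
go(.55,.0,.45,np.pi/2+0.0)
E
```

```text
cam in tool [ 0.07374453  0.00167239 -0.14258208] cam z axis in tool [-2.88664991e-01 -3.68775927e-04  9.57430095e-01] x [-9.40339545e-05  9.99999932e-01  3.56821446e-04]Traceback (most recent call last):
  File "<stdin>", line 3, in <module>
  File "h.py", line 32, in go
    print('shift',d.round(1),o,'len',np.linalg.norm(d).round(), 'clock',round(s['clock'],2),'W',s['grip_width'].round(3),'F',s['wrist_force'].round(1))
                                                                                                ^^^^^^^^^^^^^^^^^^^^^
AttributeError: 'float' object has no attribute 'round'
```

```bash
sed -i "s/s\['grip_width'\].round(3)/round(float(s['grip_width']),3)/" h.py; python3 - <<'E'
from h import *
go(.55,.03,.45,np.pi)
E
```

```text
shift [-481.7 -357.7 -219.1] wz -0.452 (alt 2.690) j6 -0.07 rotvec [-0.002 -0.001 -0.452] len 639.0 clock 0.15 W 0.999 F [-0.3 -0.   0.7]
```

Emit:
send_rows(deltas="0 0 0 -10 -8 -40 0; 0 0 0 -25 -20 -40 0; 0 0 0 -40 -30 -30 0; 0 0 0 -45 -33 -20 0; 0 0 0 -45 -33 -15 0; 0 0 0 -45 -33 -15 0; 0 0 0 -45 -33 -15 0; 0 0 0 -45 -33 -14 0; 0 0 0 -45 -33 -15 0; 0 0 0 -45 -33 -15 0; 0 0 0 -45 -33 0 0; 0 0 0 -37 -30 0 0; 0 0 0 -10 -6 0 0; 0 0 -0.15 0 0 0 0; 0 0 -0.15 0 0 0 0; 0 0 -0.152 0 0 0 0; 0 0 0 0 0 0 0; 0 0 0 0 0 0 0")

```text
clock: 2.4
tcp_pos: [0.55, 0.0304, 0.4502]
tcp_rot: [3.141, -0.0, 3.14]
wrist_force: [0.4, 0.2, 0.8]
grip_width: 1.003
```

```bash
python3 - <<'E'
from h import *
go(.55,.03,.45,np.pi)
p=P('wrist'); im=snapshot('wrist'); cv2.imwrite('pics/w1.png',im[:,:,::-1]); np.savez('w1.npz',K=p[0],D=p[1],R=p[2],t=p[3])
cv2.imwrite('pics/w1b.png',cv2.resize(im[:,:,::-1],(800,600),interpolation=cv2.INTER_CUBIC))
E
```

```text
shift [ 0.  -0.4  0.2] wz -0.001 (alt 3.140) j6 -1.59 rotvec [ 0.    -0.    -0.001] len 0.0 clock 2.4 W 1.003 F [0.4 0.2 0.8]
```

View pics/w1b.png

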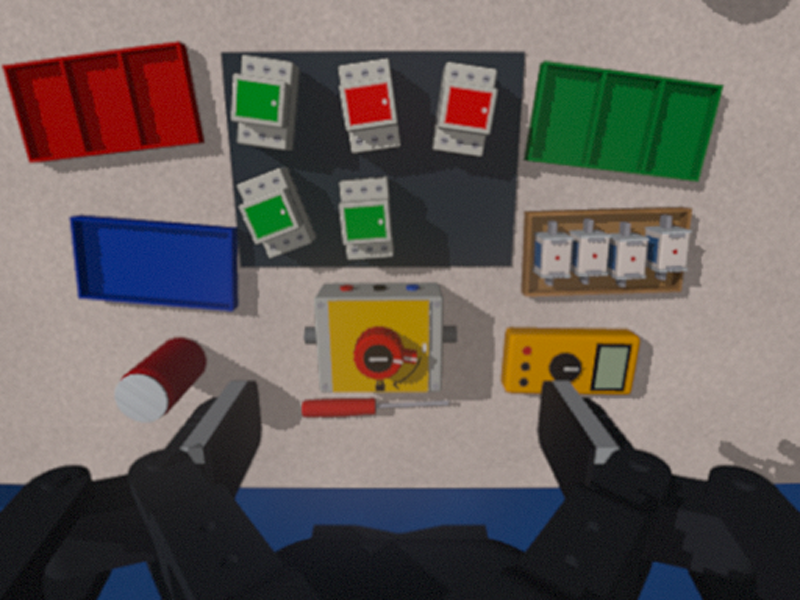

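```bash
cat >> h.py <<'E'
def W(f='w1.npz'):
    d=np.load(f); return d['K'],d['D'],d['R'],d['t']
def rect(p,l,z):
    c=max(cv2.findContours(l.astype(np.uint8),cv2.RETR_EXTERNAL,cv2.CHAIN_APPROX_NONE)[0],key=len).reshape(-1,2)
    X=onz(p,c,z)[:,:2].astype(np.float32)*1000; r=cv2.minAreaRect(X); return r
E
python3 - <<'E'
from h import *
im=cv2.imread('pics/w1.png')[:,:,::-1].copy(); p=W()
for k in('green','red','blue','yellow','orange'):
    for a,c,b,l in blobs(masks(im)[k],80):
        z={True:.069,False:.02}[a<1500]
        r=rect(p,l,z); print(k,a,c.round(1),'z',z,onz(p,c,z)[0,:2].round(4),'rect',np.round(r[0],1),np.round(r[1],1),round(r[2],1))
def crop(x0,y0,x1,y1,s,o):
    cv2.imwrite(o,cv2.resize(im[y0:y1,x0:x1,::-1],None,fx=s,fy=s,interpolation=cv2.INTER_CUBIC))
crop(0,20,160,200,3.3,'pics/c1.png');crop(330,30,470,195,3.6,'pics/c2.png');crop(190,175,300,265,7,'pics/c3.png')
E
```

```text
green 7110 [397.4  77.5] z 0.02 [0.4383 0.2854] rect [439.8 287.1] [209.1 105.4] 83.8
green 571 [164.2  63.9] z 0.069 [ 0.4213 -0.1143] rect [ 421.6 -113.9] [41.9 34. ] 81.5
green 469 [171.4 138.4] z 0.069 [ 0.5405 -0.1116] rect [ 540.6 -111.3] [33.6 41.7] 19.9
green 462 [233.1 142.1] z 0.069 [ 0.5471 -0.0061] rect [547.3  -5.7] [33.2 41.6] 4.2
red 7280 [67.  65.2] z 0.02 [ 0.4158 -0.302 ] rect [ 417.4 -304.4] [106.6 211.8] 5.4
red 572 [235.1  66.2] z 0.069 [ 4.255e-01 -4.000e-04] rect [425.7  -0. ] [33.7 41.9] 7.9
red 559 [298.9  68.5] z 0.069 [0.429  0.1021] rect [429.2 102.5] [41.3 33.7] 82.6
red 509 [242.3 224. ] z 0.069 [0.6985 0.0075] rect [703.   8.] [61.5 62.2] 45.4
red 437 [103.2 230.9] z 0.069 [ 0.7127 -0.2548] rect [ 710. -253.] [55.4 75.2] 58.5
red 423 [216.2 260.4] z 0.069 [ 0.7742 -0.0439] rect [774.5 -43.5] [19.6 87.7] 0.1
blue 5359 [ 99.1 167.6] z 0.02 [ 0.6017 -0.2702] rect [ 603.6 -270.3] [202.8 104.7] 85.1
blue 131 [  4.6 316.2] z 0.069 [ 0.9109 -0.4997] rect [ 910.5 -503.4] [22.3 56. ] 44.1
blue 157 [505.9 315.7] z 0.069 [0.911 0.562] rect [911.3 567. ] [62.3 24.3] 45.0
blue 4065 [262.9 329.4] z 0.02 [0.98   0.0487] rect [991.   32.8] [476.9 111.5] 89.9
blue 714 [ 82.9 373.5] z 0.069 [ 1.0632 -0.3569] rect [1056.9 -364.8] [70.1 96.6] 1.9
blue 720 [427.7 373.3] z 0.069 [1.0637 0.4195] rect [1058.   428.3] [96.6 70.1] 87.9
yellow 2514 [241.5 218.5] z 0.02 [0.707  0.0038] rect [714.5   5.6] [127.  126.4] 90.0
orange 2279 [240.3 219.6] z 0.02 [0.7094 0.0015] rect [715.5   5.5] [125.4 124.8] 0.5
orange 2238 [358.1 227.7] z 0.02 [0.7279 0.2417] rect [735.8 255.7] [176.   91.4] 89.0
```

View pics/c1.png

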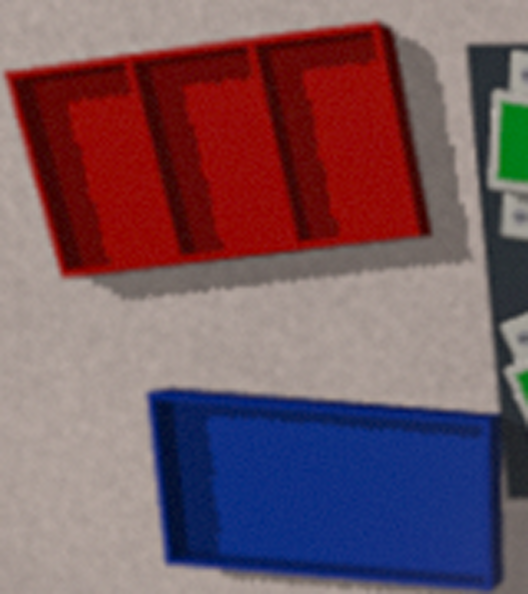

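View pics/c2.png

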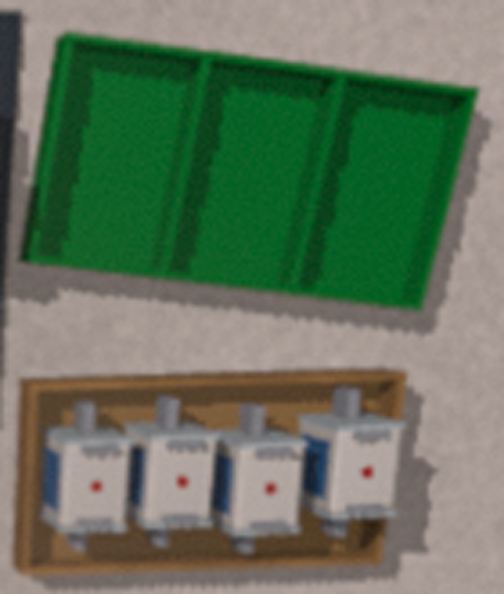

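View pics/c3.png

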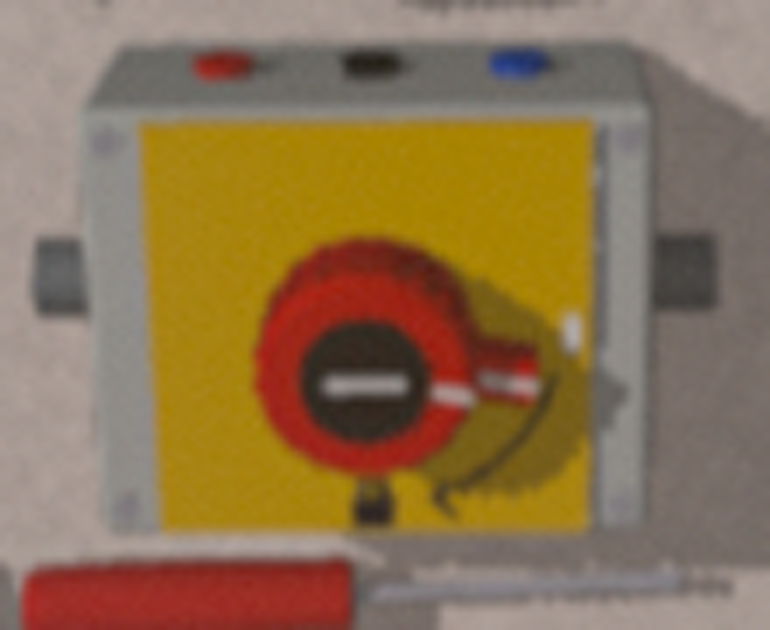

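```bash
python3 - <<'E'
from h import *
p=W()
def q(name,pts,s,o,z):
    uv=(np.array(pts,float)+.5)/s+np.array(o)-.5; X=onz(p,uv,z)[:,:2]*1000
    print(name,X.round(1).tolist())
    if len(X)==4:
        e=[X[(i+1)%4]-X[i] for i in range(4)]; print('  c',X.mean(0).round(1),'len',[round(float(np.hypot(*v)),1) for v in e],'ang',[round(float(np.degrees(np.arctan2(v[1],v[0]))),1) for v in e])
q('red',[(8,73),(382,24),(430,236),(64,274)],3.3,(0,20),.019)
q('blue',[(150,394),(499,415),(499,585),(168,563)],3.3,(0,20),.022)
q('green',[(60,36),(476,90),(422,308),(26,262)],3.6,(330,30),.019)
q('carton',[(22,382),(405,373),(383,564),(18,570)],3.6,(330,30),.022)
q('dots',[(97,486),(182,482),(270,488)],3.6,(330,30),.046);q('dots',[(367,471)],3.6,(330,30),.046)
for i,f in enumerate([[(46,428),(127,428),(126,528),(46,530)],[(124,422),(213,420),(212,520),(134,520)],[(217,434),(302,432),(299,530),(220,533)],[(300,417),(402,417),(393,516),(312,519)]]): q('fuse%d'%i,f,3.6,(330,30),.046)
q('plate',[(140,122),(592,120),(590,528),(160,530)],7,(190,175),.073)
q('disc',[(366,381)],7,(190,175),.1035);q('lugtop',[(452,395)],7,(190,175),.1035);q('lug',[(510,383)],7,(190,175),.092)
q('ctop',[(366,475),(255,381),(475,381)],7,(190,175),.1035)
E
```

```text
red [[374.3, -414.4], [355.3, -207.9], [461.3, -194.0], [478.7, -404.5]]
  c [ 417.4 -305.2] len [207.4, 106.9, 211.2, 104.9] ang [95.2, 7.5, -85.3, -174.6]
blue [[545.7, -365.3], [559.1, -164.2], [660.6, -174.3], [646.6, -374.2]]
  c [ 603.  -269.5] len [201.5, 102.1, 200.4, 101.4] ang [86.2, -5.6, -94.0, 175.0]
green [[377.0, 189.2], [398.4, 397.1], [503.2, 387.2], [481.9, 180.0]]
  c [440.1 288.4] len [209.1, 105.3, 208.3, 105.3] ang [84.1, -5.4, -95.9, 175.0]
carton [[541.7, 181.4], [536.2, 381.9], [639.5, 387.5], [642.7, 186.6]]
  c [590.  284.4] len [200.6, 103.5, 200.9, 101.2] ang [91.6, 3.1, -89.1, -177.0]
dots [[591.3, 217.3], [589.2, 260.7], [592.2, 306.6]]
dots [[583.3, 355.8]]
fuse0 [[561.8, 188.8], [561.7, 229.7], [613.3, 234.4], [614.4, 193.0]]
  c [587.8 211.5] len [40.9, 51.8, 41.4, 52.8] ang [90.1, 5.2, -88.5, -175.5]
fuse1 [[558.7, 227.9], [557.5, 272.8], [609.1, 278.6], [609.1, 238.1]]
  c [583.6 254.3] len [45.0, 51.8, 40.5, 51.4] ang [91.4, 6.4, -90.0, -168.6]
fuse2 [[564.6, 275.7], [563.4, 319.1], [614.3, 324.9], [616.0, 283.7]]
  c [589.6 300.8] len [43.4, 51.2, 41.3, 52.0] ang [91.5, 6.6, -87.8, -171.2]
fuse3 [[555.9, 316.9], [555.6, 369.4], [606.9, 373.4], [608.5, 330.9]]
  c [581.7 347.7] len [52.4, 51.4, 42.6, 54.4] ang [90.3, 4.5, -87.8, -165.1]
plate [[635.1, -49.7], [634.7, 65.3], [749.9, 66.7], [750.4, -49.5]]
  c [692.6   8.2] len [115.0, 115.2, 116.3, 115.3] ang [90.2, 0.7, -89.7, -179.9]
disc [[693.2, 8.3]]
lugtop [[697.0, 29.7]]
lug [[698.9, 44.4]]
ctop [[719.0, 7.9], [693.2, -19.3], [693.2, 35.4]]
```

```bash
python3 - <<'E'
from h import *
go(.693,.0082,.13,1.40)
E
```

```text
shift [-143.   -22.   320.2] wz -1.401 (alt 1.741) j6 -1.59 rotvec [ 0.    -0.    -1.401] len 351.0 clock 2.45 W 1.005 F [ 0.1 -0.   0.5]
```

Emit:
send_rows(deltas="0 0 0 -10 -2 15 0; 0 0 0 -20 -3 35 0; 0 0 0 -20 -3 40 0; 0 0 0 -20 -3 40 0; 0 0 0 -20 -3 40 0; 0 0 0 -20 -3 45 0; 0 0 0 -20 -3 45 0; 0 0 0 -13 -2 40 0; 0 0 0.174 0 0 15 0; 0 0 0.174 0 0 5 0; 0 0 0.174 0 0 0 0; 0 0 0.174 0 0 0 0; 0 0 0.174 0 0 0 0; 0 0 0.174 0 0 0 0; 0 0 0.174 0 0 0 0; 0 0 0.174 0 0 0 0; 0 0 0.174 0 0 0 0; 0 0 0.174 0 0 0 0; 0 0 0 0 0 0 0")

```text
clock: 4.82
tcp_pos: [0.6927, 0.0077, 0.1287]
tcp_rot: [-3.14, 0.0, 1.403]
wrist_force: [-0.3, 0.8, 1.1]
grip_width: 1.0
```

```bash
cat >> h.py <<'E'
def snap(name,out,s=1.5,mark=None):
    p=P(name); im=snapshot(name); b=im[:,:,::-1].copy()
    if mark is not None:
        for u in proj(p,mark): cv2.drawMarker(b,tuple(int(round(v)) for v in u),(255,0,255),cv2.MARKER_CROSS,8,1)
    cv2.imwrite('pics/'+out,cv2.resize(b,None,fx=s,fy=s,interpolation=cv2.INTER_CUBIC)); return im,p
E
python3 - <<'E'
from h import *
go(.693,.0082,.076,1.40)
snap('side','s2.png',1.5,[(.693,.008,.1035)]); snap('wrist','w2.png')
E
```

```text
shift [ 0.6  0.3 52.7] wz 0.003 (alt -3.138) j6 0.12 rotvec [-0.002  0.     0.003] len 53.0 clock 4.83 W 1.0 F [-0.3  0.8  1.1]
```

View pics/s2.png

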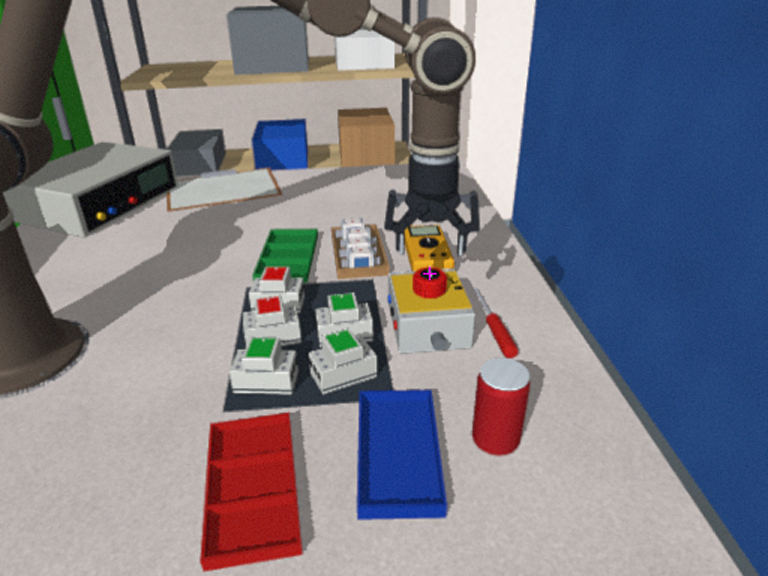

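View pics/w2.png

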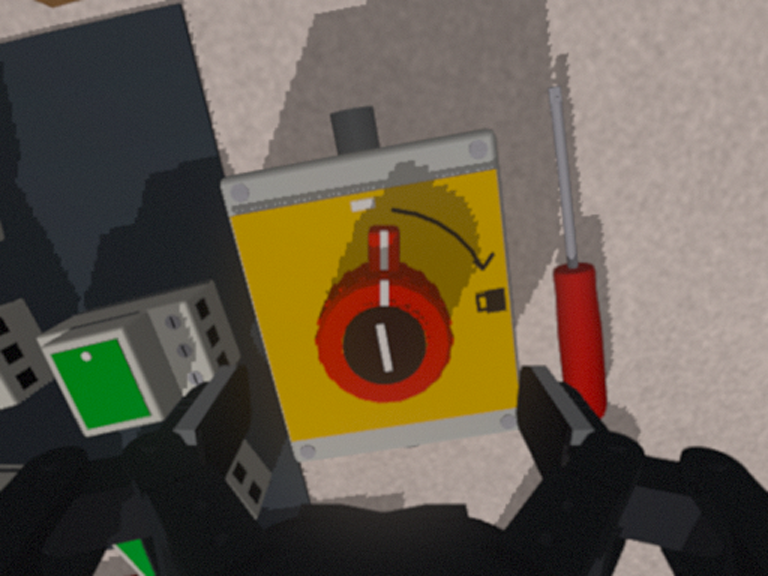

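The side view puts my computed collar centre (430,272) right on the red collar. In the wrist view the lug points along the image's vertical at (384,250), perpendicular to the jaws. Descending and gripping.

Emit:
send_rows(deltas="0 0 0 0 0 15 0; 0 0 0 0 0 20 0; 0 0 0 0 0 17 0; 0 0 0 0 0 0 0; 0 0 0 0 0 0 80; 0 0 0 0 0 0 160; 0 0 0 0 0 0 255; 0 0 0 0 0 0 255; 0 0 0 0 0 0 255; 0 0 0 0 0 0 255; 0 0 0 0 0 0 255; 0 0 0 0 0 0 255", force=60)

```text
clock: 6.42
tcp_pos: [0.6932, 0.0079, 0.0798]
tcp_rot: [-3.141, -0.0, 1.402]
wrist_force: [-3.8, 0.3, 4.7]
grip_width: 0.633
```

Emit:
send_rows(deltas="0 0 0.08 0 0 0 255; 0 0 0.14 0 0 0 255; 0 0 0.14 0 0 0 255; 0 0 0.14 0 0 0 255; 0 0 0.14 0 0 0 255; 0 0 0.14 0 0 0 255; 0 0 0.14 0 0 0 255; 0 0 0.14 0 0 0 255; 0 0 0.14 0 0 0 255; 0 0 0.14 0 0 0 255; 0 0 0.07 0 0 0 255; 0 0 0 0 0 0 255; 0 0 0 0 0 0 255; 0 0 0 0 0 0 255")

```text
clock: 8.18
tcp_pos: [0.6945, 0.0065, 0.0798]
tcp_rot: [3.14, -0.003, -0.007]
wrist_force: [-1.3, -4.9, 5.9]
grip_width: 0.637
```

```bash
python3 - <<'E'
from h import *
t,R,s=tool(); print(s['tcp_rot'],s['moment'],s['wrist_force'])
snap('wrist','w3.png')
E
```

```text
[ 3.13979046e+00 -2.85960741e-03 -7.30095360e-03] [-0.56628075  0.19829831 -0.12245903] [-1.28057113 -4.93220665  5.91129615]
```

View pics/w3.png

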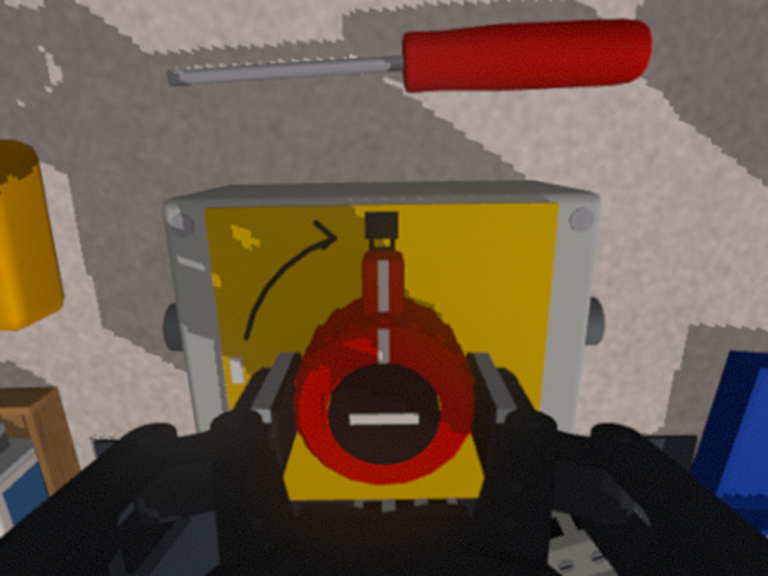

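Lug at (384,280) points at the padlock mark (381,225): locked. Release and go above the first red module.

Emit:
send_rows(deltas="0 0 0 0 0 0 0; 0 0 0 0 0 0 0; 0 0 0 0 0 0 0; 0 0 0 0 0 0 0; 0 0 0 0 0 -10 0; 0 0 0 0 0 -30 0; 0 0 0 0 0 -40 0; 0 0 -0.17 0 0 -20 0; 0 0 -0.17 0 0 0 0; 0 0 -0.17 0 0 0 0; 0 0 -0.17 0 0 0 0; 0 0 -0.17 0 0 0 0; 0 0 -0.17 0 0 0 0; 0 0 -0.17 0 0 0 0; 0 0 -0.17 0 0 0 0; 0 0 -0.17 0 0 0 0; 0 0 -0.18 0 0 0 0; 0 0 0 0 0 0 0")

```text
clock: 10.48
tcp_pos: [0.6936, 0.0078, 0.1791]
tcp_rot: [3.141, 0.0, 1.7]
wrist_force: [0.5, -0.1, -0.0]
grip_width: 0.999
```

```bash
cat >> h.py <<'E'
def tags(names=('scene','side'),z=.069):
    for n in names:
        p=P(n); im=snapshot(n); M=masks(im)
        for k in('green','red'):
            for a,c,b,l in blobs(M[k],30):
                if a<(220 if n=='scene' else 400):
                    X=onz(p,c,z)[0]; r=rect(p,l,z); 
                    if .3<X[0]<.75 and -.45<X[1]<.45: print(n,k,a,c.round(),X[:2].round(4),'sz',np.round(r[1]),'ang',round(r[2],1))
E
python3 - <<'E'
from h import *
tags()
go(.4255,-.001,.15,np.pi/2+np.radians(7.9))
snap('scene','sc3.png')
E
```

```text
scene green 61 [280. 157.] [ 0.4201 -0.1163] sz [40. 30.] ang 77.8
scene green 75 [251. 167.] [ 0.5378 -0.1138] sz [33. 41.] ang 21.2
scene green 90 [270. 183.] [ 0.5445 -0.0083] sz [35. 43.] ang 8.2
scene red 71 [303. 172.] [ 0.424  -0.0014] sz [32. 40.] ang 8.0
scene red 87 [325. 187.] [0.4272 0.1008] sz [41. 33.] ang 84.0
side green 125 [228. 201.] [ 0.5467 -0.0066] sz [34. 43.] ang 4.3
side green 167 [228. 227.] [ 0.5406 -0.1127] sz [34. 41.] ang 20.3
side green 176 [173. 232.] [ 0.4213 -0.1159] sz [39. 34.] ang 83.6
side red 82 [183. 182.] [0.4286 0.1019] sz [32. 32.] ang 82.9
side red 319 [287. 190.] [0.7006 0.0281] sz [77. 82.] ang 37.1
side red 113 [179. 203.] [ 0.4254 -0.0018] sz [33. 37.] ang 8.0
shift [  25.5 -266.9   28.7] wz -0.010 (alt 3.132) j6 -0.18 rotvec [ 0.001  0.    -0.01 ] len 270.0 clock 10.57 W 0.999 F [-0.6  0.2  0.4]
```

View pics/sc3.png

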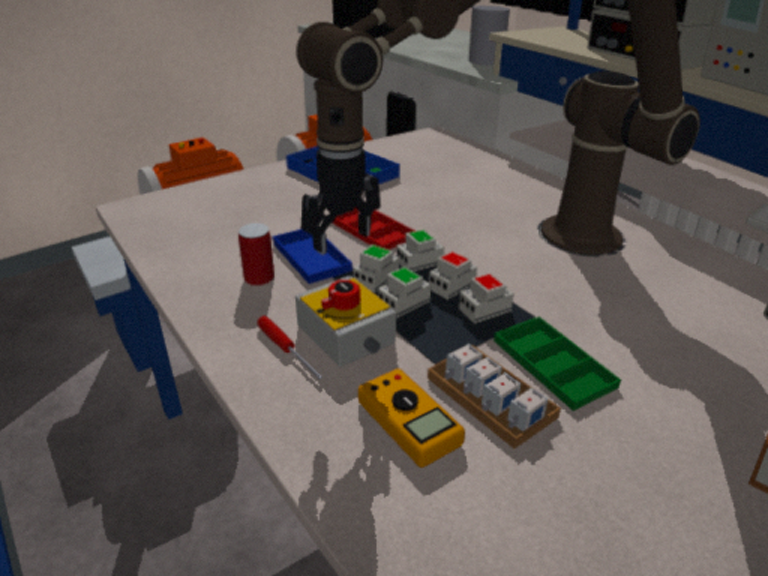

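Emit:
send_rows(deltas="0 0 0 1.5 -20 0 0; 0 0 0 4 -40 0 0; 0 0 0 4 -45 0 0; 0 0 0 4 -45 0 0; 0 0 0 4 -45 0 0; 0 0 0 4 -42 0 0; 0 0 -0.01 4 -30 15 0; 0 0 0 0 0 20 0; 0 0 0 0 0 0 0; 0 0 0 0 0 0 0")

```text
clock: 11.88
tcp_pos: [0.4262, -0.0019, 0.1441]
tcp_rot: [3.14, 0.0, 1.711]
wrist_force: [0.1, -0.8, -0.4]
grip_width: 0.994
```

```bash
python3 - <<'E'
from h import *
go(.4255,-.001,.052,np.pi/2+np.radians(7.9))
E
```

```text
shift [ 1.  -0.7 92.1] wz 0.002 (alt -3.139) j6 -0.25 rotvec [0.001 0.    0.002] len 92.0 clock 11.88 W 0.994 F [ 0.1 -0.8 -0.4]
```

Emit:
send_rows(deltas="0 0 0 1 -1 30 0; 0 0 0 0 0 40 0; 0 0 0 0 0 22 0; 0 0 0 0 0 0 60; 0 0 0 0 0 0 140; 0 0 0 0 0 0 255; 0 0 0 0 0 0 255; 0 0 0 0 0 0 255; 0 0 0 0 0 0 255; 0 0 0 0 0 -5 255; 0 0 0 0 0 -20 255; 0 0 0 0 0 -35 255; 0 0 0 0 0 -40 255; 0 0 0 0 0 0 255", force=70)

```text
clock: 13.62
tcp_pos: [0.4264, -0.0012, 0.154]
tcp_rot: [3.135, 0.002, 1.712]
wrist_force: [0.3, -0.5, -3.9]
grip_width: 0.519
```

```bash
python3 - <<'E'
from h import *
go(.4237,-.3737,.15,np.pi/2+np.radians(5.3))
snap('side','s4.png',1.5); snap('wrist','w4.png')
E
```

```text
shift [-368.5  -55.1    4.3] wz 0.048 (alt -3.093) j6 -0.25 rotvec [0.007 0.002 0.048] len 373.0 clock 13.62 W 0.519 F [ 0.3 -0.5 -3.9]
```

View pics/s4.png

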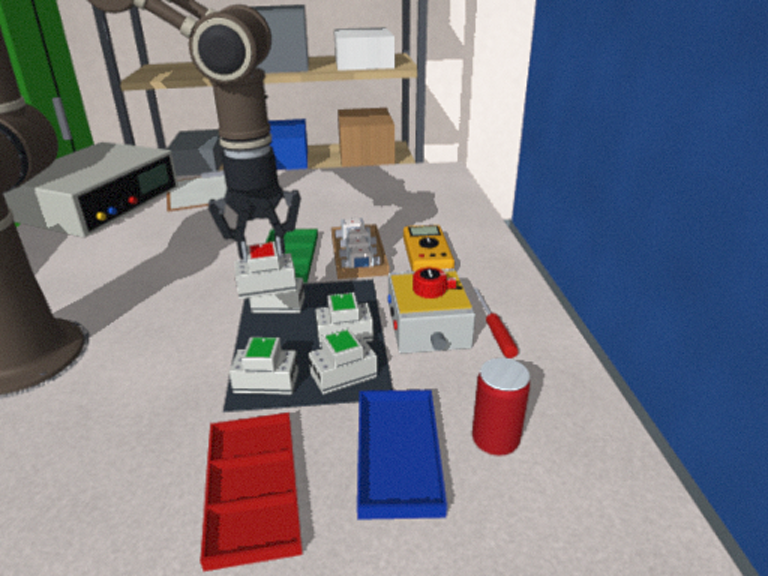

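View pics/w4.png

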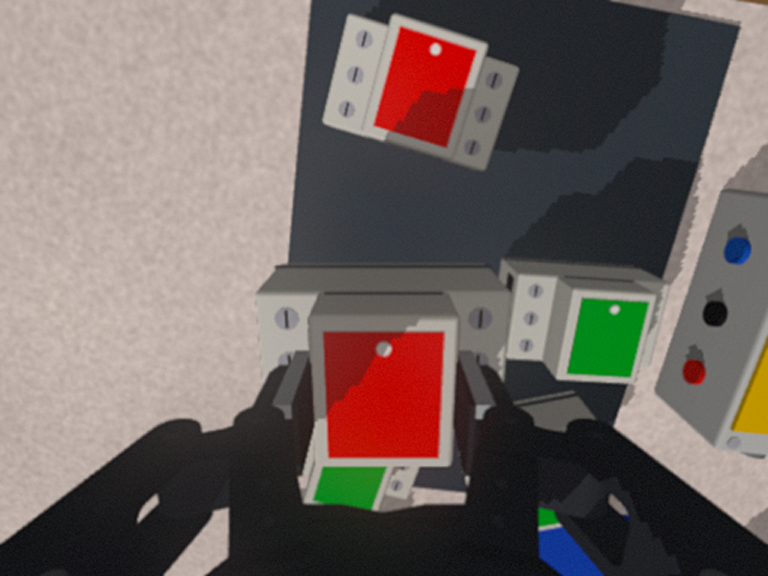

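Emit:
send_rows(deltas="0 0 0.0 -15 -2 0 255; 0 0 0 -30 -5 0 255; 0 0 0 -45 -7 0 255; 0 0 0 -50 -7 0 255; 0 0 0 -50 -7 0 255; 0 0 0 -50 -8 0 255; 0 0 0 -50 -8 0 255; 0 0 0 -43 -6 0 255; 0 0 0 -25 -4 0 255; 0 0 0.048 -10.5 -1 0 255; 0 0 0 0 0 0 255; 0 0 0 0 0 0 255")

```text
clock: 15.22
tcp_pos: [0.4212, -0.3718, 0.1508]
tcp_rot: [-3.141, -0.002, 1.665]
wrist_force: [0.3, -0.1, -2.5]
grip_width: 0.519
```

```bash
python3 - <<'E'
from h import *
go(.4237,-.3737,.057,np.pi/2+np.radians(5.3))
im,p=snap('side','s5.png',1.5)
snap('wrist','w5.png')
E
```

```text
shift [-2.2  2.4 93.8] wz 0.002 (alt -3.140) j6 -0.90 rotvec [-0.001 -0.002  0.002] len 94.0 clock 15.22 W 0.519 F [ 0.3 -0.1 -2.5]
```

View pics/s5.png

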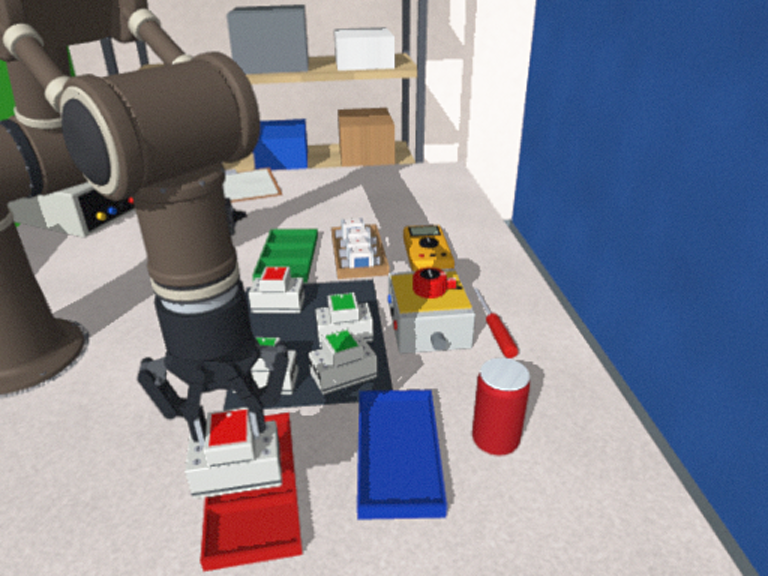

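View pics/w5.png

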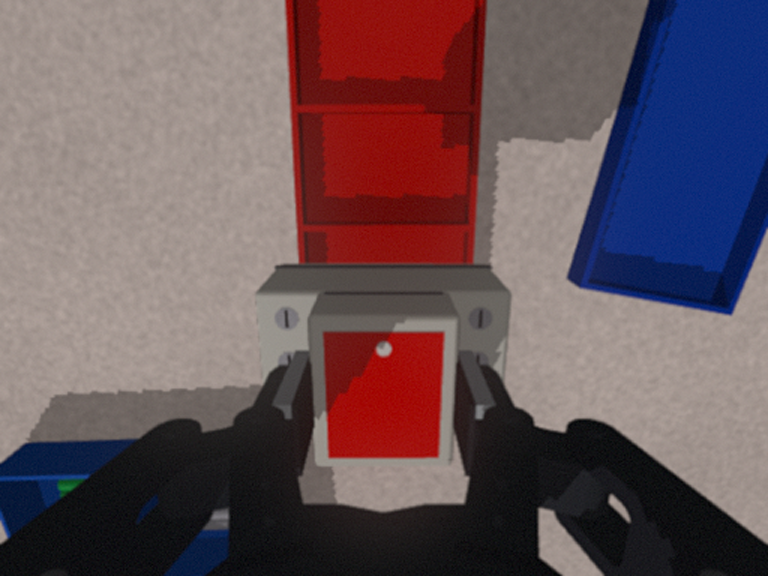

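```bash
python3 - <<'E'
from h import *
p=P('wrist'); uv=np.array([(288,5),(485,5),(297,262),(476,262),(388,108),(388,227)])/1.5
print((onz(p,uv,.019)*1000).round(1)[:,:2])
th=np.radians(5.3);Rm=np.array([[np.cos(th),-np.sin(th)],[np.sin(th),np.cos(th)]])
print(((onz(p,uv,.019)[:,:2]*1000-[417.4,-306])@Rm).round(1))
E
```

```text
[[ 357.3 -227.7]
 [ 462.3 -217.7]
 [ 368.4 -368.9]
 [ 478.5 -358.5]
 [ 415.7 -274.8]
 [ 422.3 -342. ]]
[[-52.6  83.6]
 [ 52.9  83.8]
 [-54.6 -58.1]
 [ 56.  -57.9]
 [  1.2  31.3]
 [  1.5 -36.3]]
```

Emit:
send_rows(deltas="0 0 0 -3.5 2.5 15 255; 0 0 0 0 0 30 255; 0 0 0 0 0 30 255; 0 0 0 0 0 12 255; 0 0 0 0 0 6 255; 0 0 0 0 0 0 255; 0 0 0 0 0 0 255; 0 0 0 0 0 0 180; 0 0 0 0 0 0 0; 0 0 0 0 0 0 0; 0 0 0 0 0 0 0; 0 0 0 0 0 -10 0; 0 0 0 0 0 -30 0; 0 0 0 0 0 -50 0; 0 0 0 0 0 0 0")

```text
clock: 17.2
tcp_pos: [0.4273, -0.3799, 0.154]
tcp_rot: [3.135, 0.009, 1.664]
wrist_force: [0.5, -0.9, 0.9]
grip_width: 1.001
```

```bash
python3 - <<'E'
from h import *
tags()
go(.429,.102,.15,np.pi/2+np.radians(-7.4))
im,p=snap('side','s6.png',1.5)
snap('wrist','w6.png')
E
```

```text
scene green 60 [280. 157.] [ 0.4202 -0.116 ] sz [39. 30.] ang 77.8
scene green 74 [251. 167.] [ 0.5376 -0.1136] sz [33. 41.] ang 21.2
scene green 89 [270. 183.] [ 0.5446 -0.0085] sz [35. 41.] ang 6.9
scene red 41 [235. 129.] [ 0.4216 -0.3814] sz [40. 31.] ang 88.7
scene red 87 [325. 187.] [0.427  0.1004] sz [40. 33.] ang 78.1
side green 126 [228. 201.] [ 0.5466 -0.0064] sz [34. 43.] ang 4.3
side green 165 [228. 227.] [ 0.5408 -0.1125] sz [33. 41.] ang 20.3
side red 82 [183. 182.] [0.4286 0.1019] sz [32. 32.] ang 82.9
side red 316 [287. 190.] [0.7008 0.0279] sz [76. 82.] ang 39.7
shift [476.6  48.9  -1.2] wz 0.222 (alt -2.919) j6 -0.90 rotvec [0.001 0.001 0.222] len 479.0 clock 17.3 W 1.005 F [-0.4 -0.5 -0.1]
```

View pics/w6.png

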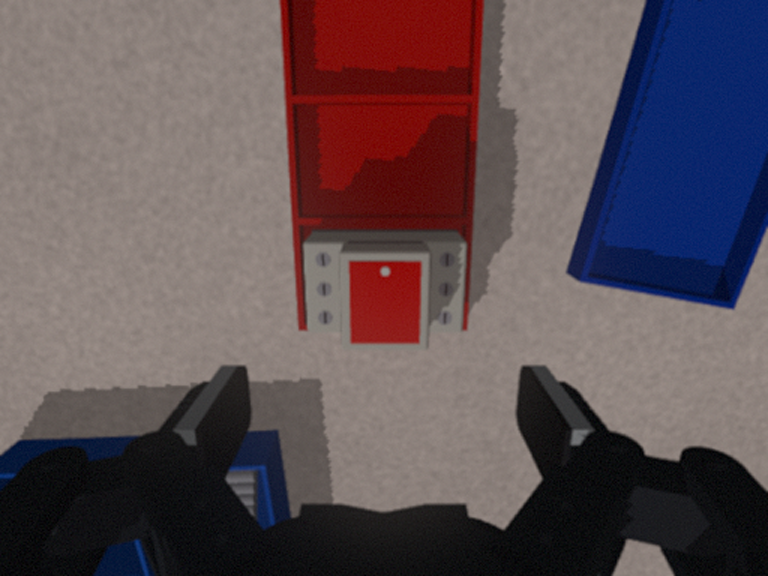

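View pics/s6.png

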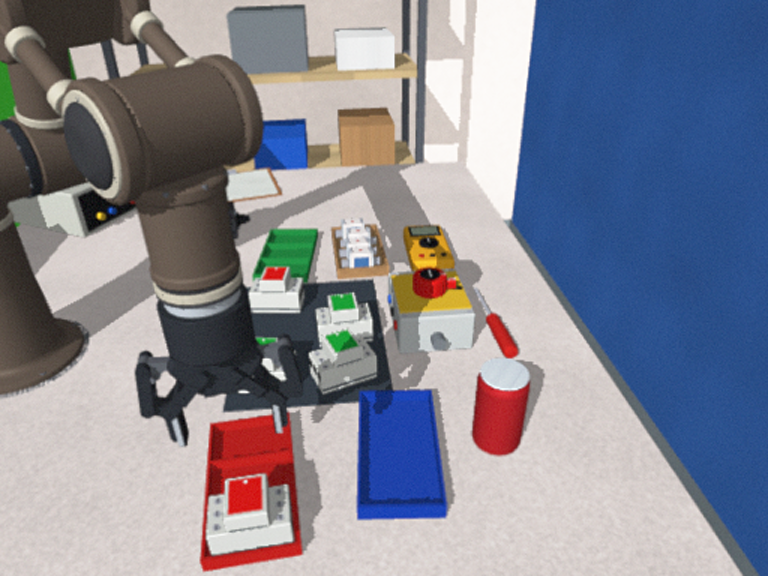

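```bash
cat >> h.py <<'E'
def wtags(z=.070,out=None):
    p=P('wrist'); im=snapshot('wrist')
    if out: cv2.imwrite('pics/'+out,cv2.resize(im[:,:,::-1],None,fx=1.5,fy=1.5,interpolation=cv2.INTER_CUBIC))
    M=masks(im)
    for k in('green','red'):
        for a,c,b,l in blobs(M[k],300):
            r=rect(p,l,z); m=max(r[1])
            if 35<m<50: print('wrist',k,a,c.round(),np.round(r[0],1),'sz',np.round(r[1]),'ang',round(r[2],1))
E
python3 - <<'E'
from h import *
wtags()
p=P('wrist'); uv=np.array([(279,2),(484,2),(298,328),(468,328),(388,99),(388,218)])/1.5
th=np.radians(5.3);Rm=np.array([[np.cos(th),-np.sin(th)],[np.sin(th),np.cos(th)]])
print(((onz(p,uv,.019)[:,:2]*1000-[417.4,-306])@Rm).round(1))
E
```

```text
wrist red 2407 [257. 202.] [ 425.2 -376.5] sz [35. 43.] ang 5.4
[[ -55.2   80.4]
 [  52.9   80.3]
 [ -54.3 -103.7]
 [  53.7 -103.6]
 [   2.5   32. ]
 [   2.7  -33.9]]
```

Emit:
send_rows(deltas="0 0 0 15 2 0 0; 0 0 0 35 4 0 0; 0 0 0 50 5 0 0; 0 0 0 55 6 0 0; 0 0 0 55 6 0 0; 0 0 0 55 6 0 0; 0 0 0 55 6 0 0; 0 0 0 55 6 0 0; 0 0 0 50 5 0 0; 0 0 0.11 35 3 0 0; 0 0 0.11 15 2 0 0; 0 0 0 0 0 0 0; 0 0 0 0 0 0 0")

```text
clock: 19.08
tcp_pos: [0.4317, 0.1005, 0.1478]
tcp_rot: [-3.14, 0.001, 1.446]
wrist_force: [-0.1, 0.3, 0.9]
grip_width: 0.997
```

```bash
python3 - <<'E'
from h import *
tags(('side',))
go(.429,.102,.052,np.pi/2+np.radians(-7.4))
E
```

```text
side green 127 [228. 201.] [ 0.5468 -0.0062] sz [33. 43.] ang 3.5
side green 168 [228. 227.] [ 0.5406 -0.1128] sz [34. 41.] ang 20.1
side green 184 [173. 231.] [ 0.4211 -0.1148] sz [44. 33.] ang 81.8
side red 82 [183. 182.] [0.4286 0.1019] sz [32. 32.] ang 82.9
side red 321 [287. 190.] [0.7006 0.0285] sz [77. 82.] ang 37.1
shift [ 1.4 -3.  95.9] wz 0.003 (alt -3.139) j6 0.26 rotvec [-0.001  0.001  0.003] len 96.0 clock 19.12 W 0.999 F [ 0.1 -0.5 -0.6]
```

Emit:
send_rows(deltas="0 0 0 1.5 -3 30 0; 0 0 0 0 0 40 0; 0 0 0 0 0 26 0; 0 0 0 0 0 0 60; 0 0 0 0 0 0 140; 0 0 0 0 0 0 255; 0 0 0 0 0 0 255; 0 0 0 0 0 0 255; 0 0 0 0 0 0 255; 0 0 0 0 0 -5 255; 0 0 0 0 0 -20 255; 0 0 0 0 0 -35 255; 0 0 0 0 0 -40 255; 0 0 0 0 0 0 255")

```text
clock: 20.88
tcp_pos: [0.4321, 0.1031, 0.1551]
tcp_rot: [3.135, -0.002, 1.444]
wrist_force: [1.4, -0.4, -1.6]
grip_width: 0.519
```

```bash
python3 - <<'E'
from h import *
go(.4174,-.307,.15,np.pi/2+np.radians(5.3))
E
```

```text
shift [-408.7   37.2    4.6] wz -0.219 (alt 2.922) j6 0.26 rotvec [ 0.007 -0.001 -0.219] len 410.0 clock 20.88 W 0.519 F [ 1.4 -0.4 -1.6]
```

Emit:
send_rows(deltas="0 0 0 -15 1 0 255; 0 0 0 -35 3 0 255; 0 0 0 -50 4 0 255; 0 0 0 -50 5 0 255; 0 0 0 -50 5 0 255; 0 0 0 -50 5 0 255; 0 0 0 -50 5 0 255; 0 0 0 -50 4 0 255; 0 0 -0.07 -38 3 0 255; 0 0 -0.07 -20 2 0 255; 0 0 -0.08 0 0 0 255; 0 0 0 0 0 0 255; 0 0 0 0 0 0 255")

```text
clock: 22.5
tcp_pos: [0.4148, -0.306, 0.1507]
tcp_rot: [-3.139, -0.002, 1.663]
wrist_force: [-0.3, -0.4, -2.4]
grip_width: 0.516
```

```bash
python3 - <<'E'
from h import *
go(.4174,-.307,.057,np.pi/2+np.radians(5.3))
E
```

```text
shift [-1.4  2.7 93.7] wz -0.001 (alt 3.141) j6 -0.81 rotvec [-0.002 -0.002 -0.001] len 94.0 clock 22.5 W 0.516 F [-0.3 -0.4 -2.4]
```

Emit:
send_rows(deltas="0 0 0 -0.5 2.5 15 255; 0 0 0 0 0 30 255; 0 0 0 0 0 30 255; 0 0 0 0 0 12 255; 0 0 0 0 0 6 255; 0 0 0 0 0 0 255; 0 0 0 0 0 0 255; 0 0 0 0 0 0 180; 0 0 0 0 0 0 0; 0 0 0 0 0 0 0; 0 0 0 0 0 0 0; 0 0 0 0 0 -10 0; 0 0 0 0 0 -30 0; 0 0 0 0 0 -50 0; 0 0 0 0 0 0 0; 0 0 0 0 0 0 0")

```text
clock: 24.5
tcp_pos: [0.4187, -0.3069, 0.1496]
tcp_rot: [3.141, 0.0, 1.664]
wrist_force: [-0.1, 0.1, -1.7]
grip_width: 1.002
```

```bash
python3 - <<'E'
from h import *
tags(); wtags(out='w7.png')
go(.5472,-.006,.15,np.pi/2+np.radians(4.2))
E
```

```text
scene green 60 [280. 157.] [ 0.4202 -0.116 ] sz [39. 30.] ang 77.8
scene green 72 [250. 168.] [ 0.5384 -0.1134] sz [31. 41.] ang 21.2
scene green 89 [270. 183.] [ 0.5446 -0.0085] sz [35. 41.] ang 6.9
scene red 39 [235. 129.] [ 0.4211 -0.3819] sz [31. 40.] ang 5.7
scene red 40 [246. 135.] [ 0.4172 -0.3132] sz [27. 39.] ang 6.4
side green 125 [228. 201.] [ 0.547  -0.0066] sz [34. 43.] ang 3.5
side green 167 [228. 227.] [ 0.5406 -0.1129] sz [34. 40.] ang 20.1
side green 56 [170. 235.] [ 0.415  -0.1277] sz [18. 35.] ang 52.5
side red 330 [287. 190.] [0.6999 0.029 ] sz [77. 84.] ang 37.1
side red 332 [164. 298.] [ 0.419  -0.3086] sz [33. 42.] ang 4.7
wrist red 2396 [257. 203.] [ 419.8 -307.8] sz [35. 43.] ang 5.4
wrist red 1843 [256. 282.] [ 425.2 -376.7] sz [35. 42.] ang 5.4
shift [286.8 156.8  -1.9] wz 0.020 (alt -3.122) j6 -0.81 rotvec [-0.002 -0.002  0.02 ] len 327.0 clock 24.65 W 1.006 F [-0.5  0.6 -0. ]
```

View pics/w7.png

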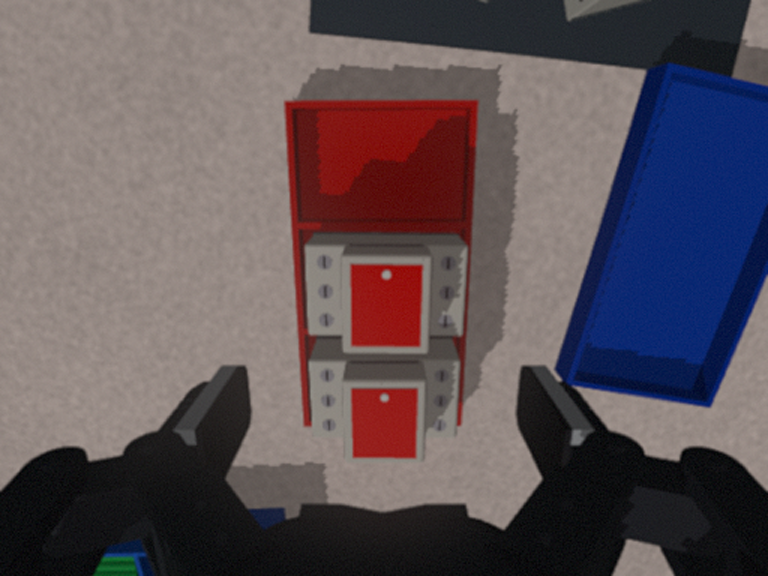

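Emit:
send_rows(deltas="0 0 0 15 8 0 0; 0 0 0 35 19 0 0; 0 0 0 45 25 0 0; 0 0 0 45 25 0 0; 0 0 0 45 25 0 0; 0 0 0 45 25 0 0; 0 0 0.02 35 19 0 0; 0 0 0 22 11 0 0; 0 0 0 0 0 0 0; 0 0 0 0 0 0 0; 0 0 0 0 0 0 0")

```text
clock: 26.02
tcp_pos: [0.5482, -0.0075, 0.149]
tcp_rot: [-3.141, 0.0, 1.643]
wrist_force: [0.4, -0.2, -1.0]
grip_width: 0.999
```

```bash
python3 - <<'E'
from h import *
tags(('side',))
go(.547,-.006,.052,np.pi/2+np.radians(4.2))
E
```

```text
side green 126 [228. 201.] [ 0.5468 -0.0063] sz [33. 43.] ang 3.5
side green 167 [228. 227.] [ 0.5406 -0.1126] sz [34. 41.] ang 21.1
side green 184 [173. 231.] [ 0.4211 -0.1148] sz [44. 33.] ang 81.8
side red 326 [287. 190.] [0.7004 0.029 ] sz [77. 84.] ang 37.1
side red 332 [164. 298.] [ 0.4191 -0.3086] sz [34. 42.] ang 5.1
shift [ 1.7 -1.2 97.1] wz -0.002 (alt 3.140) j6 -0.16 rotvec [-0.001  0.    -0.002] len 97.0 clock 26.07 W 1.004 F [ 0.2 -0.4  0.3]
```

Emit:
send_rows(deltas="0 0 0 1.5 -1 30 0; 0 0 0 0 0 40 0; 0 0 0 0 0 27 0; 0 0 0 0 0 0 60; 0 0 0 0 0 0 140; 0 0 0 0 0 0 255; 0 0 0 0 0 0 255; 0 0 0 0 0 0 255; 0 0 0 0 0 0 255; 0 0 0 0 0 -5 255; 0 0 0 0 0 -20 255; 0 0 0 0 0 -35 255; 0 0 0 0 0 -40 255; 0 0 0 0 0 0 255; 0 0 0 0 0 0 255")

```text
clock: 27.95
tcp_pos: [0.5464, -0.0053, 0.1512]
tcp_rot: [-3.139, -0.0, 1.644]
wrist_force: [-0.1, -1.0, -1.7]
grip_width: 0.516
```

```bash
python3 - <<'E'
from h import *
go(.447,.3556,.15,np.pi/2+np.radians(-5.9))
E
```

```text
shift [367.2 -72.8   1.5] wz 0.176 (alt -2.966) j6 -0.16 rotvec [-0.002 -0.     0.176] len 374.0 clock 27.95 W 0.516 F [-0.1 -1.  -1.7]
```

Emit:
send_rows(deltas="0 0 0 15 -3 0 255; 0 0 0 35 -7 0 255; 0 0 0 50 -10 0 255; 0 0 0 50 -10 0 255; 0 0 0 50 -10 0 255; 0 0 0 50 -10 0 255; 0 0 0 50 -10 0 255; 0 0 0.06 37 -7 0 255; 0 0 0.06 20 -3 0 255; 0 0 0.056 10 -2 0 255; 0 0 0 0 0 0 255; 0 0 0 0 0 0 255; 0 0 0 0 0 0 255")

```text
clock: 29.58
tcp_pos: [0.4513, 0.3552, 0.1518]
tcp_rot: [-3.141, 0.001, 1.468]
wrist_force: [-0.3, -0.4, -1.6]
grip_width: 0.52
```

```bash
python3 - <<'E'
from h import *
go(.447,.3556,.057,np.pi/2+np.radians(-5.9))
snap('wrist','w8.png'); snap('side','s8.png')
E
```

```text
shift [ 0.1 -4.2 94.8] wz -0.000 (alt 3.141) j6 0.69 rotvec [-0.001  0.001 -0.   ] len 95.0 clock 29.57 W 0.52 F [-0.3 -0.4 -1.6]
```

View pics/w8.png

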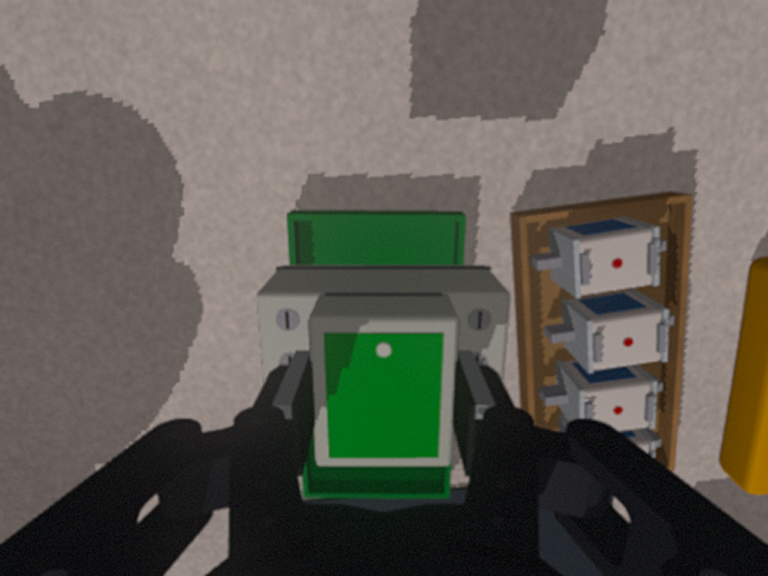

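View pics/s8.png

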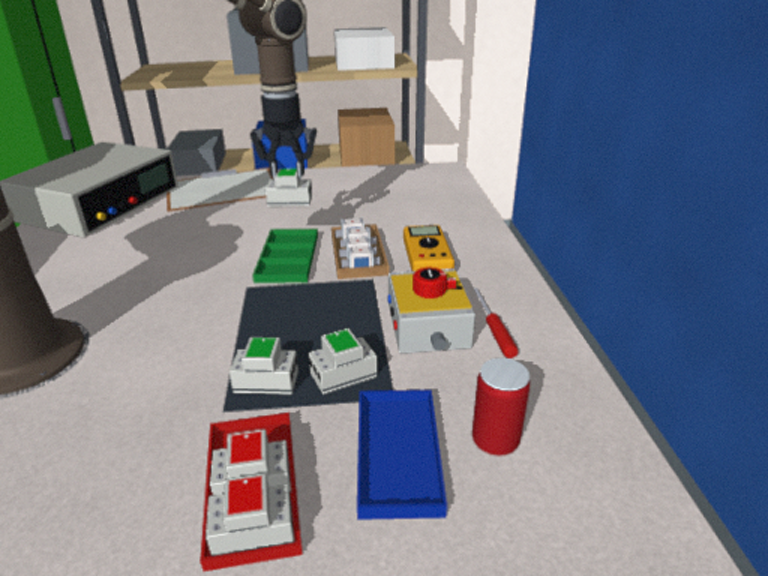

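```bash
python3 - <<'E'
from h import *
p=P('wrist'); uv=np.array([(289,212),(465,212),(304,496),(450,496)])/1.5
X=onz(p,uv,.019)[:,:2]*1000;print(X.round(1),X.mean(0))
th=np.radians(-5.9);Rm=np.array([[np.cos(th),-np.sin(th)],[np.sin(th),np.cos(th)]])
print(((X-[440,288])@Rm).round(1))
E
```

```text
[[399.7 399.7]
 [504.9 388.7]
 [376.4 192.8]
 [483.5 181.7]] [441.1388809  290.71233124]
[[ -51.6  106.9]
 [  54.2  106.8]
 [ -53.4 -101.3]
 [  54.2 -101.2]]
```

Emit:
send_rows(deltas="0 0 0 1.5 -4 15 255; 0 0 0 0 0 30 255; 0 0 0 0 0 30 255; 0 0 0 0 0 12 255; 0 0 0 0 0 7 255; 0 0 0 0 0 0 255; 0 0 0 0 0 0 255; 0 0 0 0 0 0 180; 0 0 0 0 0 0 0; 0 0 0 0 0 0 0; 0 0 0 0 0 0 0; 0 0 0 0 0 -10 0; 0 0 0 0 0 -30 0; 0 0 0 0 0 -50 0; 0 0 0 0 0 0 0; 0 0 0 0 0 0 0")

```text
clock: 31.68
tcp_pos: [0.4476, 0.3576, 0.1487]
tcp_rot: [3.141, -0.0, 1.468]
wrist_force: [-0.4, -0.2, -0.7]
grip_width: 0.998
```

```bash
python3 - <<'E'
from h import *
tags(); wtags(out='w9.png')
p=P('wrist')
go(.421,-.1145,.15,np.pi/2+np.radians(-8.4))
E
```

```text
scene green 61 [280. 157.] [ 0.4201 -0.1163] sz [40. 30.] ang 77.8
scene green 75 [251. 167.] [ 0.5378 -0.1138] sz [33. 41.] ang 21.2
scene green 150 [393. 236.] [0.4456 0.3566] sz [42. 34.] ang 84.2
scene green 49 [399. 262.] [0.5088 0.424 ] sz [12. 70.] ang 83.6
scene red 39 [235. 129.] [ 0.4211 -0.3822] sz [39. 31.] ang 87.9
scene red 40 [246. 135.] [ 0.4172 -0.3132] sz [27. 39.] ang 6.4
side green 41 [193. 142.] [0.4476 0.3608] sz [32. 32.] ang 82.1
side green 166 [228. 227.] [ 0.5407 -0.1124] sz [33. 41.] ang 20.0
side green 184 [173. 231.] [ 0.4211 -0.1148] sz [44. 33.] ang 81.8
side red 321 [287. 190.] [0.7005 0.0285] sz [76. 82.] ang 40.8
side red 333 [164. 298.] [ 0.4191 -0.3085] sz [33. 42.] ang 4.7
wrist green 2455 [258. 200.] [448.6 358.3] sz [42. 35.] ang 84.1
shift [-471.5   23.    -2.4] wz 0.044 (alt -3.098) j6 0.70 rotvec [-0.002  0.002  0.044] len 472.0 clock 31.82 W 0.997 F [-0.9  0.6 -0.1]
```

View pics/w9.png

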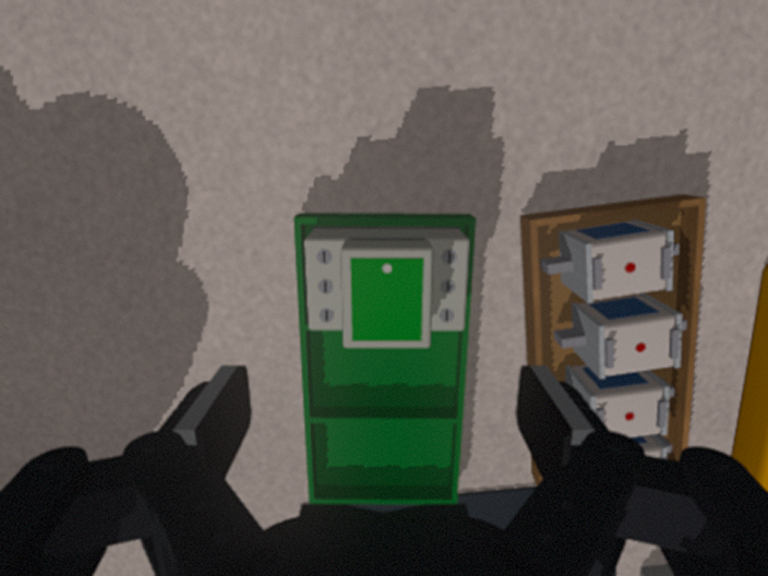

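Emit:
send_rows(deltas="0 0 0 -15 1 0 0; 0 0 0 -35 2 0 0; 0 0 0 -50 3 0 0; 0 0 0 -55 3 0 0; 0 0 0 -55 3 0 0; 0 0 0 -55 3 0 0; 0 0 0 -55 3 0 0; 0 0 0 -55 2 0 0; 0 0 0 -50 2 0 0; 0 0 0.022 -32 1 0 0; 0 0 0.022 -14 0 0 0; 0 0 0 0 0 0 0; 0 0 0 0 0 0 0; 0 0 0 0 0 0 0")

```text
clock: 33.58
tcp_pos: [0.4218, -0.112, 0.1481]
tcp_rot: [-3.141, -0.0, 1.426]
wrist_force: [-0.6, -0.6, -0.1]
grip_width: 1.0
```

```bash
python3 - <<'E'
from h import *
tags(('scene',))
go(.421,-.1145,.052,np.pi/2+np.radians(-8.4))
E
```

```text
scene green 61 [280. 157.] [ 0.4201 -0.1163] sz [40. 30.] ang 77.8
scene green 75 [251. 167.] [ 0.5378 -0.1138] sz [33. 41.] ang 21.2
scene green 149 [395. 236.] [0.4394 0.3585] sz [42. 35.] ang 83.9
scene green 63 [393. 265.] [0.5269 0.4213] sz [12. 69.] ang 84.0
scene red 41 [235. 129.] [ 0.4208 -0.3816] sz [31. 40.] ang 5.5
scene red 40 [246. 135.] [ 0.4172 -0.3132] sz [27. 39.] ang 6.4
shift [-2.5 -0.6 96.2] wz 0.001 (alt -3.140) j6 -0.21 rotvec [-0.    -0.     0.001] len 96.0 clock 33.62 W 0.999 F [-0.2 -0.5  0.7]
```

Emit:
send_rows(deltas="0 0 0 -2.5 -0.5 30 0; 0 0 0 0 0 40 0; 0 0 0 0 0 26 0; 0 0 0 0 0 0 60; 0 0 0 0 0 0 140; 0 0 0 0 0 0 255; 0 0 0 0 0 0 255; 0 0 0 0 0 0 255; 0 0 0 0 0 0 255; 0 0 0 0 0 -5 255; 0 0 0 0 0 -20 255; 0 0 0 0 0 -35 255; 0 0 0 0 0 -40 255; 0 0 0 0 0 0 255; 0 0 0 0 0 0 255")

```text
clock: 35.5
tcp_pos: [0.4198, -0.1151, 0.1513]
tcp_rot: [-3.14, -0.0, 1.424]
wrist_force: [-0.6, 0.2, -1.7]
grip_width: 0.515
```

```bash
python3 - <<'E'
from h import *
go(.4405,.289,.15,np.pi/2+np.radians(-5.9))
E
```

```text
shift [402.8 -38.7   1.6] wz -0.044 (alt 3.098) j6 -0.22 rotvec [-0.002 -0.    -0.044] len 405.0 clock 35.5 W 0.515 F [-0.6  0.2 -1.7]
```

Emit:
send_rows(deltas="0 0 0 15 -1 0 255; 0 0 0 35 -4 0 255; 0 0 0 50 -5 0 255; 0 0 0 50 -5 0 255; 0 0 0 50 -5 0 255; 0 0 0 50 -5 0 255; 0 0 0 50 -5 0 255; 0 0 0 50 -5 0 255; 0 0 -0.022 35 -3 0 255; 0 0 -0.022 18 -1 0 255; 0 0 0 0 0 0 255; 0 0 0 0 0 0 255; 0 0 0 0 0 0 255")

```text
clock: 37.12
tcp_pos: [0.4409, 0.2875, 0.152]
tcp_rot: [-3.141, 0.001, 1.466]
wrist_force: [-0.7, -0.8, -2.3]
grip_width: 0.519
```

```bash
python3 - <<'E'
from h import *
go(.4405,.289,.057,np.pi/2+np.radians(-5.9))
snap('wrist','w10.png')
E
```

```text
shift [ 1.5 -0.5 95. ] wz -0.002 (alt 3.140) j6 0.60 rotvec [-0.001  0.001 -0.002] len 95.0 clock 37.12 W 0.519 F [-0.7 -0.8 -2.3]
```

View pics/w10.png

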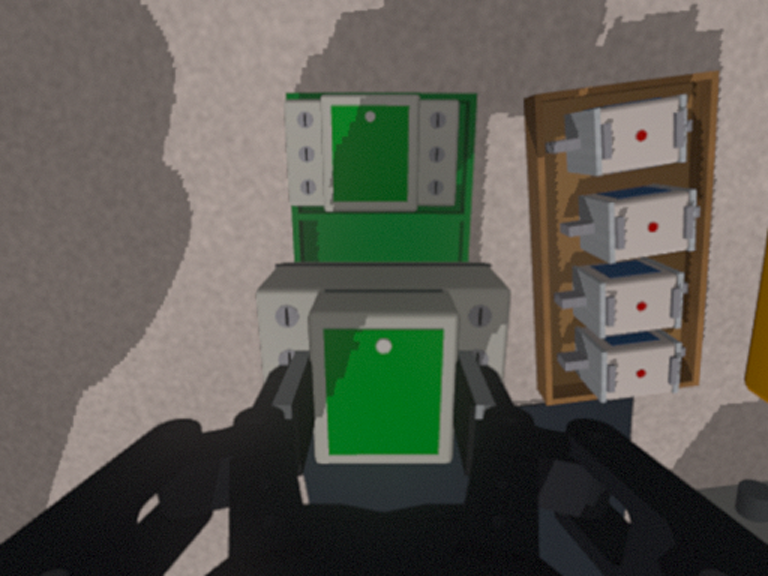

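Emit:
send_rows(deltas="0 0 0 1.5 -0.5 15 255; 0 0 0 0 0 30 255; 0 0 0 0 0 30 255; 0 0 0 0 0 12 255; 0 0 0 0 0 7 255; 0 0 0 0 0 0 255; 0 0 0 0 0 0 255; 0 0 0 0 0 0 180; 0 0 0 0 0 0 0; 0 0 0 0 0 0 0; 0 0 0 0 0 0 0; 0 0 0 0 0 -10 0; 0 0 0 0 0 -30 0; 0 0 0 0 0 -50 0; 0 0 0 0 0 0 0; 0 0 0 0 0 0 0")

```text
clock: 39.17
tcp_pos: [0.4406, 0.2904, 0.1487]
tcp_rot: [3.141, -0.0, 1.468]
wrist_force: [-0.0, 0.7, 0.1]
grip_width: 1.001
```

```bash
python3 - <<'E'
from h import *
tags(); wtags(out='w11.png')
go(.5405,-.112,.15,np.pi/2+np.radians(20))
E
```

```text
scene green 74 [251. 167.] [ 0.5381 -0.1138] sz [33. 41.] ang 19.3
scene green 133 [374. 222.] [0.4385 0.2907] sz [43. 34.] ang 84.1
scene green 149 [395. 236.] [0.4394 0.3585] sz [42. 35.] ang 83.9
scene green 33 [406. 258.] [0.484  0.4257] sz [11. 57.] ang 89.2
scene red 40 [235. 129.] [ 0.4212 -0.3817] sz [31. 40.] ang 4.9
scene red 40 [246. 135.] [ 0.4165 -0.313 ] sz [30. 39.] ang 6.4
side green 44 [191. 142.] [0.4418 0.3629] sz [32. 33.] ang 82.1
side green 47 [190. 151.] [0.441  0.2945] sz [29. 32.] ang 82.3
side green 171 [227. 227.] [ 0.5403 -0.1126] sz [34. 42.] ang 19.8
side red 323 [287. 190.] [0.7007 0.0283] sz [77. 82.] ang 37.1
side red 332 [164. 298.] [ 0.4191 -0.3086] sz [34. 42.] ang 5.1
wrist green 3232 [249. 105.] [442.5 360.5] sz [43. 35.] ang 84.1
wrist green 2460 [258. 198.] [441.8 292.3] sz [43. 35.] ang 84.1
shift [-389.2  141.8   -2.9] wz -0.452 (alt 2.690) j6 0.60 rotvec [-0.003  0.001 -0.452] len 414.0 clock 39.33 W 0.996 F [ 0.4 -0.3 -0.8]
```

View pics/w11.png

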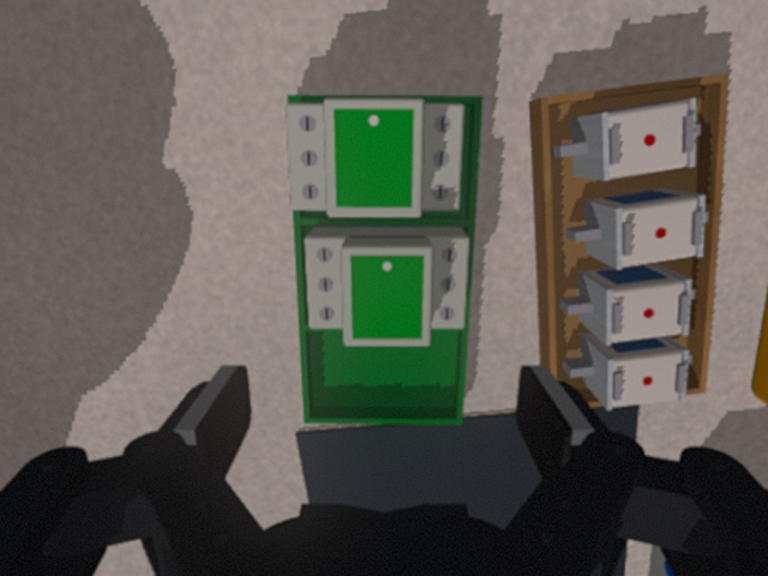

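Emit:
send_rows(deltas="0 0 0 -15 5 0 0; 0 0 0 -35 13 0 0; 0 0 0 -48 18 0 0; 0 0 0 -50 18 0 0; 0 0 0 -50 18 0 0; 0 0 0 -50 18 0 0; 0 0 0 -50 18 0 0; 0 0 0 -45 17 0 0; 0 0 0 -30 11 0 0; 0 0 0 -16 6 0 0; 0 0 -0.15 0 0 0 0; 0 0 -0.15 0 0 0 0; 0 0 -0.152 0 0 0 0; 0 0 0 0 0 0 0; 0 0 0 0 0 0 0; 0 0 0 0 0 0 0")

```text
clock: 41.32
tcp_pos: [0.5418, -0.111, 0.1482]
tcp_rot: [-3.141, -0.0, 1.919]
wrist_force: [0.3, -0.2, -1.1]
grip_width: 1.002
```

```bash
python3 - <<'E'
from h import *
tags(('side',))
go(.5405,-.112,.052,np.pi/2+np.radians(20))
E
```

```text
side green 41 [191. 142.] [0.4416 0.3622] sz [32. 31.] ang 85.1
side green 363 [182. 180.] [0.4258 0.111 ] sz [108.  82.] ang 83.6
side green 170 [227. 227.] [ 0.5403 -0.1125] sz [34. 42.] ang 20.1
side red 328 [287. 190.] [0.7002 0.0287] sz [77. 82.] ang 37.1
side red 332 [164. 298.] [ 0.419  -0.3086] sz [33. 42.] ang 4.7
shift [-0.5 -1.6 96.2] wz -0.001 (alt 3.141) j6 -0.63 rotvec [-0.    -0.    -0.001] len 96.0 clock 41.38 W 1.002 F [-0.8  1.  -0.1]
```

Emit:
send_rows(deltas="0 0 0 -0.5 -1.5 30 0; 0 0 0 0 0 40 0; 0 0 0 0 0 26 0; 0 0 0 0 0 0 60; 0 0 0 0 0 0 140; 0 0 0 0 0 0 255; 0 0 0 0 0 0 255; 0 0 0 0 0 0 255; 0 0 0 0 0 0 255; 0 0 0 0 0 -5 255; 0 0 0 0 0 -20 255; 0 0 0 0 0 -35 255; 0 0 0 0 0 -40 255; 0 0 0 0 0 0 255; 0 0 0 0 0 0 255")

```text
clock: 43.25
tcp_pos: [0.5393, -0.1117, 0.1509]
tcp_rot: [-3.139, -0.002, 1.92]
wrist_force: [-0.5, 0.4, -2.8]
grip_width: 0.517
```

```bash
python3 - <<'E'
from h import *
go(.4337,.2215,.15,np.pi/2+np.radians(-5.9))
E
```

```text
shift [349.2  14.7   1.4] wz 0.452 (alt -2.690) j6 -0.63 rotvec [-0.003 -0.001  0.452] len 350.0 clock 43.25 W 0.517 F [-0.5  0.4 -2.8]
```

Emit:
send_rows(deltas="0 0 0 15 1 0 255; 0 0 0 35 1 0 255; 0 0 0 50 2 0 255; 0 0 0 50 2 0 255; 0 0 0 50 2 0 255; 0 0 0 50 2 0 255; 0 0 0 50 2 0 255; 0 0 0 33 2 0 255; 0 0 0 16 1 0 255; 0 0 0.15 0 0 0 255; 0 0 0.15 0 0 0 255; 0 0 0.152 0 0 0 255; 0 0 0 0 0 0 255; 0 0 0 0 0 0 255")

```text
clock: 45.0
tcp_pos: [0.4352, 0.2206, 0.1518]
tcp_rot: [-3.141, 0.001, 1.469]
wrist_force: [-0.2, 1.2, -1.3]
grip_width: 0.518
```

```bash
python3 - <<'E'
from h import *
go(.4337,.2215,.057,np.pi/2+np.radians(-5.9))
snap('wrist','w12.png')
E
```

```text
shift [ 0.8 -1.5 94.8] wz 0.002 (alt -3.140) j6 0.48 rotvec [-0.001  0.001  0.002] len 95.0 clock 45.0 W 0.518 F [-0.2  1.2 -1.3]
```

View pics/w12.png

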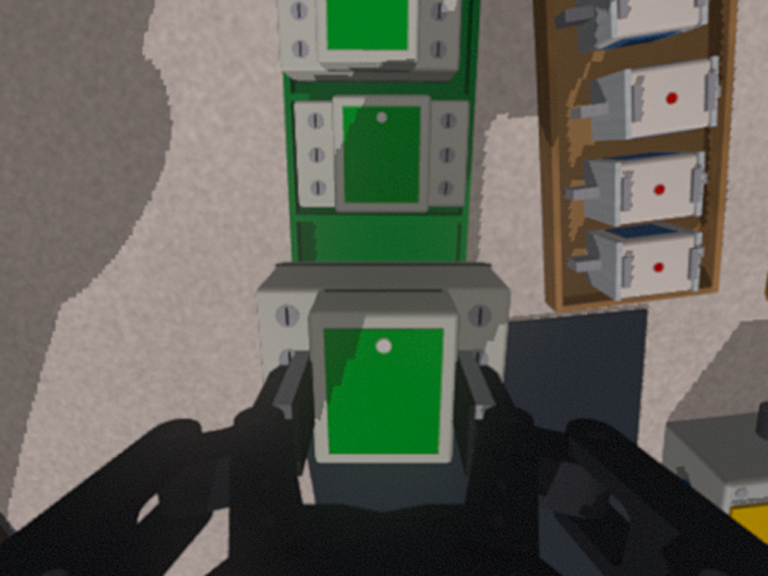

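Emit:
send_rows(deltas="0 0 0 0.5 -1.5 15 255; 0 0 0 0 0 30 255; 0 0 0 0 0 30 255; 0 0 0 0 0 12 255; 0 0 0 0 0 7 255; 0 0 0 0 0 0 255; 0 0 0 0 0 0 255; 0 0 0 0 0 0 180; 0 0 0 0 0 0 0; 0 0 0 0 0 0 0; 0 0 0 0 0 0 0; 0 0 0 0 0 -10 0; 0 0 0 0 0 -30 0; 0 0 0 0 0 -50 0; 0 0 0 0 0 -50 0; 0 0 0 0 0 -20 0; 0 0 0 0 0 0 0; 0 0 0 0 0 0 0")

```text
clock: 47.3
tcp_pos: [0.4332, 0.2213, 0.2174]
tcp_rot: [-3.14, 0.001, 1.468]
wrist_force: [0.6, -0.4, 0.5]
grip_width: 0.995
```

```bash
python3 - <<'E'
from h import *
tags(); wtags(out='w13.png')
p=P('wrist'); np.savez('w13.npz',K=p[0],D=p[1],R=p[2],t=p[3])
go(.590,.217,.15,np.pi/2+np.radians(2))
E
```

```text
scene green 114 [356. 208.] [0.4318 0.2218] sz [41. 34.] ang 83.0
scene green 134 [374. 222.] [0.4386 0.2906] sz [43. 34.] ang 84.1
scene green 149 [395. 236.] [0.4393 0.3584] sz [42. 35.] ang 84.0
scene red 41 [235. 129.] [ 0.4208 -0.3816] sz [31. 40.] ang 5.5
scene red 40 [246. 135.] [ 0.4172 -0.3132] sz [27. 39.] ang 6.4
side green 43 [192. 142.] [0.4423 0.3624] sz [32. 32.] ang 85.1
side green 49 [190. 151.] [0.441  0.2951] sz [29. 33.] ang 82.3
side green 259 [192. 180.] [0.4527 0.112 ] sz [205.  98.] ang 84.1
side green 65 [187. 162.] [0.4338 0.2236] sz [33. 33.] ang 82.6
side red 319 [287. 190.] [0.7005 0.0283] sz [76. 82.] ang 40.8
side red 333 [164. 298.] [ 0.419  -0.3085] sz [33. 42.] ang 4.7
wrist green 1960 [250.  24.] [442.2 357.8] sz [38. 35.] ang 84.0
wrist green 1840 [257. 102.] [441.8 292.7] sz [42. 35.] ang 84.1
wrist green 1470 [258. 176.] [435.1 224. ] sz [41. 35.] ang 84.2
shift [ 12.1 156.9  66.1] wz -0.138 (alt 3.004) j6 0.49 rotvec [-0.003  0.001 -0.138] len 171.0 clock 47.45 W 1.001 F [0.4 0.3 1.3]
```

View pics/w13.png

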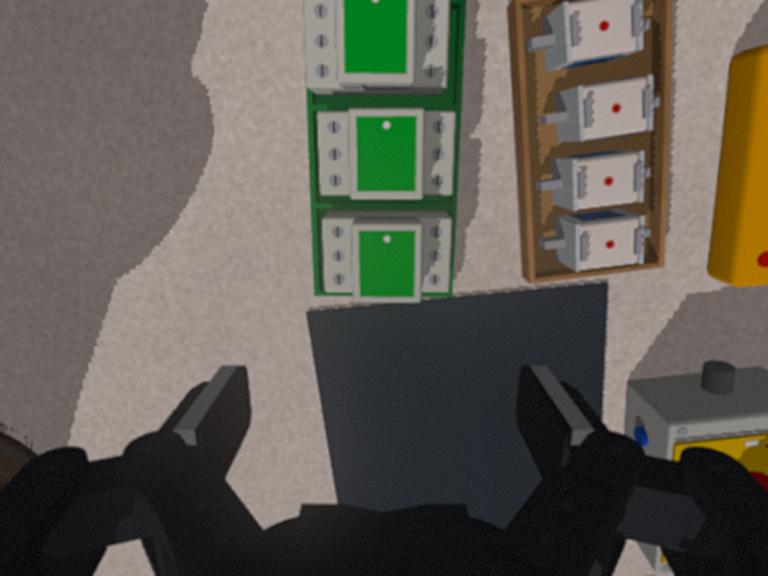

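Emit:
send_rows(deltas="0 0 0 0 20 0 0; 0 0 0 0 45 0 0; 0 0 0 0 45 0 0; 0 0 -0.07 0 30 0 0; 0 0 -0.07 0 15 0 0; 0 0 0 0 0 0 0; 0 0 0 0 0 0 0; 0 0 0 0 0 0 0")

```text
clock: 48.45
tcp_pos: [0.5877, 0.2068, 0.218]
tcp_rot: [-3.141, 0.0, 1.608]
wrist_force: [-0.0, 0.5, -0.4]
grip_width: 1.003
```

```bash
python3 - <<'E'
from h import *
go(.590,.217,.15,np.pi/2+np.radians(2))
im,p=snap('wrist','w14.png'); 
M=masks(im)['red']
h=cv2.cvtColor(im,cv2.COLOR_RGB2HSV)
M=((h[:,:,0]<8)|(h[:,:,0]>172))&(h[:,:,1]>120)
for a,c,b,l in blobs(M,5):
    if a<100: print(a,c.round(1),(onz(p,c,.046)[0,:2]*1000).round(1))
E
```

```text
shift [10.1  2.7 68. ] wz 0.002 (alt -3.140) j6 0.23 rotvec [-0.001  0.     0.002] len 69.0 clock 48.45 W 1.003 F [-0.   0.5 -0.4]
25 [256.4  16.6] [583.6 355.9]
23 [263.8  73. ] [592.6 306.7]
17 [258.  121.4] [588.8 260.5]
17 [258.6 164. ] [591.2 216.7]
64 [366.9 188.7] [709.  194.1]
```

View pics/w14.png

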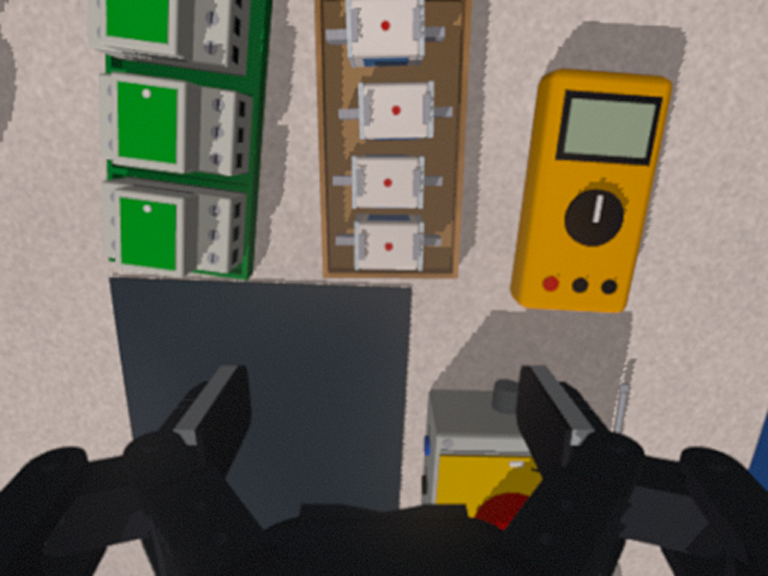

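Emit:
send_rows(deltas="0 0 0 10 3.5 30 0; 0 0 0 0 0 45 0; 0 0 0 0 0 45 0; 0 0 0 0 0 30 0; 0 0 0 0 0 0 0; 0 0 0 0 0 0 0")

```text
clock: 49.25
tcp_pos: [0.5924, 0.2173, 0.0698]
tcp_rot: [3.139, -0.001, 1.608]
wrist_force: [0.1, 0.6, 0.6]
grip_width: 1.005
```

```bash
python3 - <<'E'
from h import *
go(.5912,.2169,.030,np.pi/2+np.radians(2))
E
```

```text
shift [-0.4 -1.3 39.8] wz 0.002 (alt -3.139) j6 0.25 rotvec [ 0.002 -0.001  0.002] len 40.0 clock 49.25 W 1.005 F [0.1 0.6 0.6]
```

Emit:
send_rows(deltas="0 0 0 -0.5 -1.5 20 0; 0 0 0 0 0 19 0; 0 0 0 0 0 0 0; 0 0 0 0 0 0 60; 0 0 0 0 0 0 140; 0 0 0 0 0 0 255; 0 0 0 0 0 0 255; 0 0 0 0 0 0 255; 0 0 0 0 0 0 255; 0 0 0 0 0 -5 255; 0 0 0 0 0 -25 255; 0 0 0 0 0 -40 255; 0 0 0 0 0 -50 255; 0 0 0 0 0 0 255; 0 0 0 0 0 0 255")

```text
clock: 51.12
tcp_pos: [0.5884, 0.2159, 0.1479]
tcp_rot: [-3.139, 0.001, 1.608]
wrist_force: [-0.9, -0.0, -2.2]
grip_width: 0.54
```

```bash
python3 - <<'E'
from h import *
# blue tray center (603,-271) yaw -4.6
th=np.radians(-4.6); 
for o in(-60,0,60): print(o,(np.array([603,-271])+o*np.array([-np.sin(th),np.cos(th)])).round(1))
go(.5982,-.3308,.16,np.pi/2+th)
snap('wrist','w15.png');snap('side','s15.png')
E
```

```text
-60 [ 598.2 -330.8]
0 [ 603. -271.]
60 [ 607.8 -211.2]
shift [-546.7  -10.5  -11.7] wz 0.117 (alt -3.024) j6 0.25 rotvec [-0.003  0.001  0.117] len 547.0 clock 51.12 W 0.54 F [-0.9 -0.  -2.2]
```

View pics/w15.png

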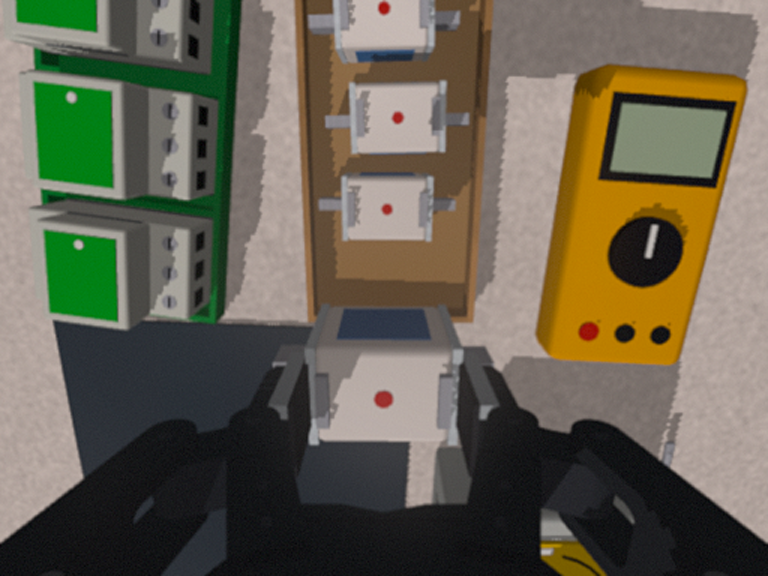

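View pics/s15.png

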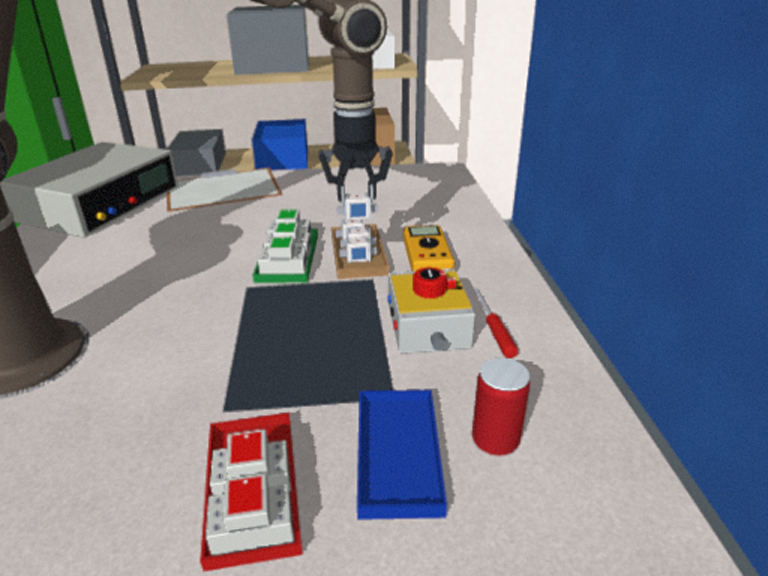

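Emit:
send_rows(deltas="0 0 0 -15 0 -10 255; 0 0 0 -35 -1 -5 255; 0 0 0 -45 -1 0 255; 0 0 0 -50 -1 0 255; 0 0 0 -50 -1 0 255; 0 0 0 -50 -1 0 255; 0 0 0 -50 -1 0 255; 0 0 0 -50 -1 0 255; 0 0 0 -50 -1 0 255; 0 0 0 -50 -1 0 255; 0 0 0 -50 -1 0 255; 0 0 0.06 -33 -1 0 255; 0 0 0.057 -19 -1 0 255; 0 0 0 0 0 0 255; 0 0 0 0 0 0 255; 0 0 0 0 0 0 255")

```text
clock: 53.22
tcp_pos: [0.5972, -0.3291, 0.1642]
tcp_rot: [-3.141, -0.001, 1.493]
wrist_force: [0.2, 0.1, -1.4]
grip_width: 0.542
```

```bash
python3 - <<'E'
from h import *
th=np.radians(-4.6)
go(.5982,-.3308,.032,np.pi/2+th)
snap('wrist','w16.png')
E
```

```text
shift [ -1.7   1.2 132.2] wz 0.002 (alt -3.139) j6 -0.49 rotvec [-0.001 -0.001  0.002] len 132.0 clock 53.23 W 0.542 F [ 0.2  0.1 -1.4]
```

View pics/w16.png

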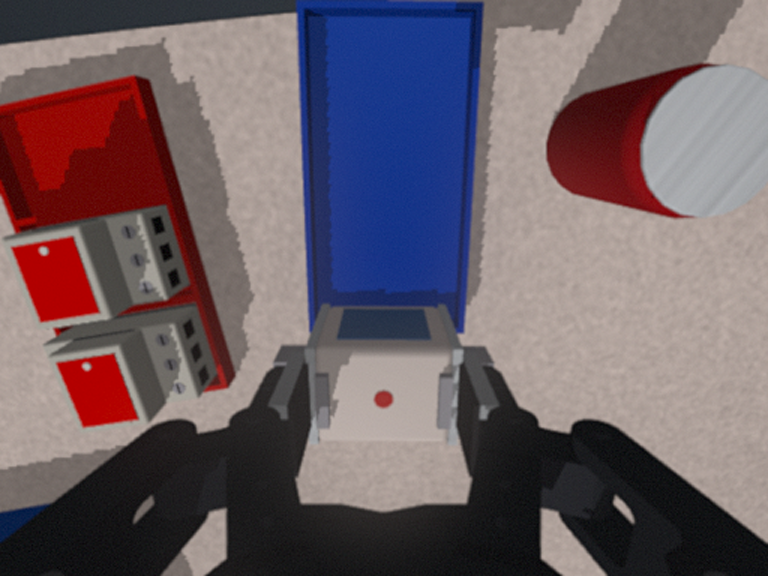

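Emit:
send_rows(deltas="0 0 0 -1.5 1.5 20 255; 0 0 0 0 0 40 255; 0 0 0 0 0 40 255; 0 0 0 0 0 22 255; 0 0 0 0 0 10 255; 0 0 0 0 0 0 255; 0 0 0 0 0 0 255; 0 0 0 0 0 0 180; 0 0 0 0 0 0 0; 0 0 0 0 0 0 0; 0 0 0 0 0 0 0; 0 0 0 0 0 -10 0; 0 0 0 0 0 -30 0; 0 0 0 0 0 -50 0; 0 0 0 0 0 -35 0; 0 0 0 0 0 0 0; 0 0 0 0 0 0 0")

```text
clock: 55.4
tcp_pos: [0.5979, -0.332, 0.1569]
tcp_rot: [-3.141, -0.0, 1.491]
wrist_force: [-0.6, 0.9, -0.3]
grip_width: 0.995
```

```bash
python3 - <<'E'
from h import *
go(.5890,.2606,.15,np.pi/2+np.radians(2))
snap('wrist','w17.png')
E
```

```text
shift [590.  -56.2   7.2] wz -0.115 (alt 3.027) j6 -0.49 rotvec [-0.001 -0.    -0.115] len 593.0 clock 55.4 W 0.995 F [-0.6  0.9 -0.3]
```

View pics/w17.png

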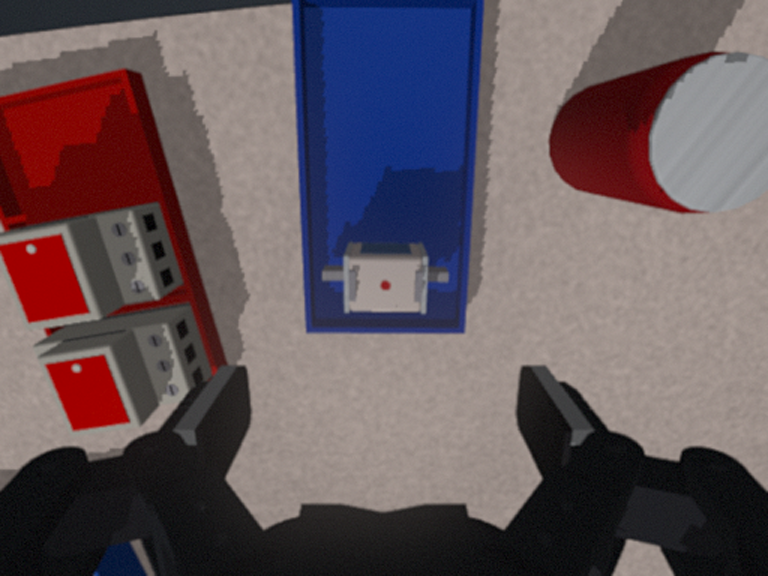

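Emit:
send_rows(deltas="0 0 0 20 -2 0 0; 0 0 0 40 -4 0 0; 0 0 0 55 -5 0 0; 0 0 0 55 -5 0 0; 0 0 0 55 -5 0 0; 0 0 0 55 -5 0 0; 0 0 0 55 -5 0 0; 0 0 0 55 -5 0 0; 0 0 0 55 -5 0 0; 0 0 0 55 -5 0 0; 0 0 0 40 -4 0 0; 0 0 -0.057 30 -4 0 0; 0 0 -0.058 18 -2 0 0; 0 0 0 0 0 0 0; 0 0 0 0 0 0 0; 0 0 0 0 0 0 0")

```text
clock: 57.45
tcp_pos: [0.5887, 0.2569, 0.1572]
tcp_rot: [-3.141, 0.0, 1.604]
wrist_force: [-0.5, 0.4, -0.5]
grip_width: 0.997
```

```bash
python3 - <<'E'
from h import *
go(.5890,.2606,.030,np.pi/2+np.radians(2))
snap('side','s18.png',1)
E
```

```text
shift [  3.7   0.4 127.2] wz -0.002 (alt 3.140) j6 0.31 rotvec [-0.     0.    -0.002] len 127.0 clock 57.45 W 0.997 F [-0.5  0.4 -0.5]
```

Emit:
send_rows(deltas="0 0 0 3.2 0 25 0; 0 0 0 0 0 45 0; 0 0 0 0 0 37 0; 0 0 0 0 0 20 0; 0 0 0 0 0 0 0; 0 0 0 0 0 0 60; 0 0 0 0 0 0 140; 0 0 0 0 0 0 255; 0 0 0 0 0 0 255; 0 0 0 0 0 0 255; 0 0 0 0 0 0 255; 0 0 0 0 0 -5 255; 0 0 0 0 0 -30 255; 0 0 0 0 0 -45 255; 0 0 0 0 0 -52 255; 0 0 0 0 0 0 255; 0 0 0 0 0 0 255")

```text
clock: 59.62
tcp_pos: [0.5874, 0.261, 0.1614]
tcp_rot: [-3.14, 0.001, 1.606]
wrist_force: [-0.1, -0.9, -2.5]
grip_width: 0.534
```

```bash
python3 - <<'E'
from h import *
go(.603,-.271,.16,np.pi/2-np.radians(4.6))
snap('wrist','w19.png')
E
```

```text
shift [-532.3   -3.     1.8] wz 0.115 (alt -3.026) j6 0.32 rotvec [-0.002  0.001  0.115] len 532.0 clock 59.62 W 0.534 F [-0.1 -0.9 -2.5]
```

View pics/w19.png

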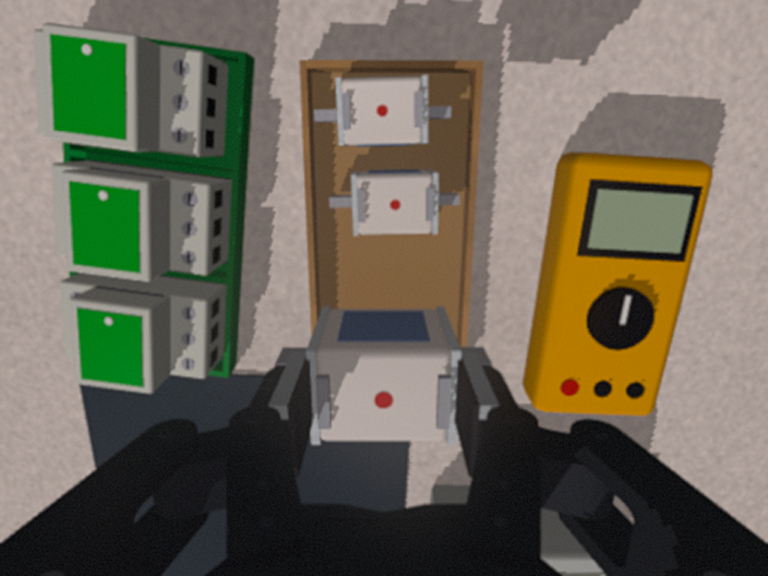

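Emit:
send_rows(deltas="0 0 0 -15 0 0 255; 0 0 0 -35 0 0 255; 0 0 0 -45 0 0 255; 0 0 0 -50 0 0 255; 0 0 0 -50 0 0 255; 0 0 0 -50 0 0 255; 0 0 0 -50 0 0 255; 0 0 0 -50 -1 0 255; 0 0 0 -50 -1 0 255; 0 0 0 -50 -1 0 255; 0 0 0 -40 0 0 255; 0 0 0.06 -30 0 0 255; 0 0 0.055 -18 0 0 255; 0 0 0 0 0 0 255; 0 0 0 0 0 0 255; 0 0 0 0 0 0 255")

```text
clock: 61.68
tcp_pos: [0.603, -0.27, 0.1622]
tcp_rot: [-3.141, -0.001, 1.493]
wrist_force: [0.7, -0.2, -1.3]
grip_width: 0.538
```

```bash
python3 - <<'E'
from h import *
go(.603,-.271,.032,np.pi/2-np.radians(4.6))
snap('wrist','w20.png')
E
```

```text
shift [-1.100e+00  1.000e-01  1.302e+02] wz 0.002 (alt -3.140) j6 -0.41 rotvec [-0.    -0.001  0.002] len 130.0 clock 61.67 W 0.538 F [ 0.7 -0.2 -1.3]
```

View pics/w20.png

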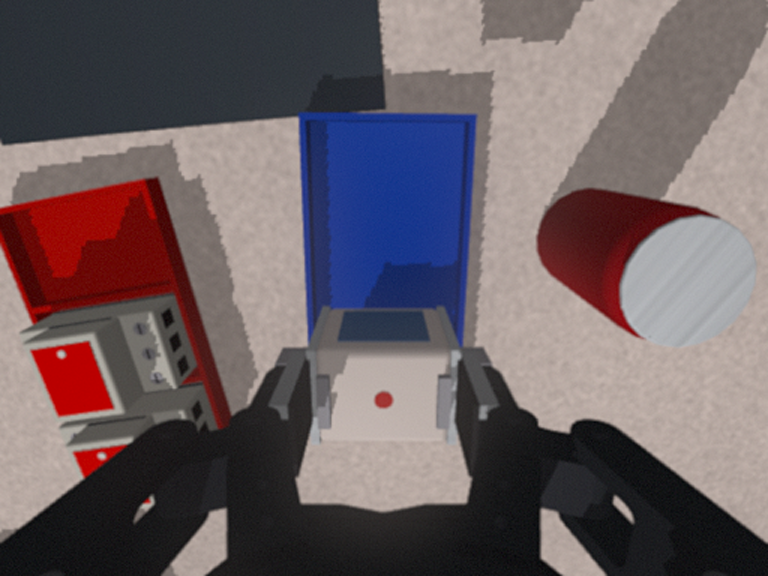

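Emit:
send_rows(deltas="0 0 0 -0.5 0 20 255; 0 0 0 0 0 40 255; 0 0 0 0 0 40 255; 0 0 0 0 0 20 255; 0 0 0 0 0 10 255; 0 0 0 0 0 0 255; 0 0 0 0 0 0 255; 0 0 0 0 0 0 180; 0 0 0 0 0 0 0; 0 0 0 0 0 0 0; 0 0 0 0 0 0 0; 0 0 0 0 0 -10 0; 0 0 0 0 0 -30 0; 0 0 0 0 0 -50 0; 0 0 0 0 0 -35 0; 0 0 0 0 0 0 0; 0 0 0 0 0 0 0")

```text
clock: 63.85
tcp_pos: [0.6025, -0.2716, 0.157]
tcp_rot: [-3.141, -0.0, 1.491]
wrist_force: [0.1, -0.5, -0.5]
grip_width: 1.001
```

```bash
python3 - <<'E'
from h import *
go(.5924,.3067,.15,np.pi/2+np.radians(2))
snap('wrist','w21.png')
E
```

```text
shift [575.6 -56.3   7.2] wz -0.115 (alt 3.027) j6 -0.41 rotvec [-0.001 -0.    -0.115] len 578.0 clock 63.85 W 1.001 F [ 0.1 -0.5 -0.5]
```

View pics/w21.png

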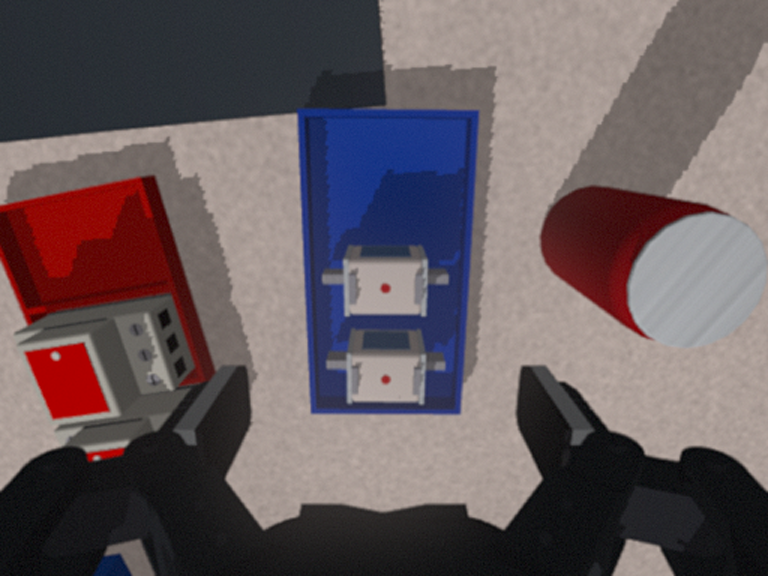

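Two fuses lie flat side by side in the blue tray, at (386,285) and (386,375). Third fuse.

Emit:
send_rows(deltas="0 0 0 20 -2 0 0; 0 0 0 40 -4 0 0; 0 0 0 55 -5 0 0; 0 0 0 55 -5 0 0; 0 0 0 55 -5 0 0; 0 0 0 55 -5 0 0; 0 0 0 55 -5 0 0; 0 0 0 55 -5 0 0; 0 0 0 55 -6 0 0; 0 0 0 50 -6 0 0; 0 0 0 40 -4 0 0; 0 0 -0.057 28 -3 0 0; 0 0 -0.058 14 -2 0 0; 0 0 0 0 0 0 0; 0 0 0 0 0 0 0; 0 0 0 0 0 0 0")

```text
clock: 65.9
tcp_pos: [0.5912, 0.307, 0.1569]
tcp_rot: [-3.141, 0.0, 1.605]
wrist_force: [-0.3, 0.2, 0.5]
grip_width: 1.006
```

```bash
python3 - <<'E'
from h import *
go(.5924,.3067,.030,np.pi/2+np.radians(2))
E
```

```text
shift [ -0.2   1.3 126.9] wz -0.001 (alt 3.140) j6 0.38 rotvec [-0.001  0.    -0.001] len 127.0 clock 65.9 W 1.006 F [-0.3  0.2  0.5]
```

Emit:
send_rows(deltas="0 0 0 -0.5 1 25 0; 0 0 0 0 0 45 0; 0 0 0 0 0 37 0; 0 0 0 0 0 20 0; 0 0 0 0 0 0 0; 0 0 0 0 0 0 60; 0 0 0 0 0 0 140; 0 0 0 0 0 0 255; 0 0 0 0 0 0 255; 0 0 0 0 0 0 255; 0 0 0 0 0 0 255; 0 0 0 0 0 -5 255; 0 0 0 0 0 -30 255; 0 0 0 0 0 -45 255; 0 0 0 0 0 -52 255; 0 0 0 0 0 0 255; 0 0 0 0 0 0 255")

```text
clock: 68.03
tcp_pos: [0.5914, 0.3069, 0.1614]
tcp_rot: [-3.14, 0.001, 1.606]
wrist_force: [-0.1, 0.2, -1.7]
grip_width: 0.539
```

```bash
python3 - <<'E'
from h import *
go(.6078,-.2112,.16,np.pi/2-np.radians(4.6))
snap('wrist','w22.png')
E
```

```text
shift [-518.3   -1.8    1.8] wz 0.115 (alt -3.026) j6 0.38 rotvec [-0.002  0.001  0.115] len 518.0 clock 68.03 W 0.539 F [-0.1  0.2 -1.7]
```

View pics/w22.png

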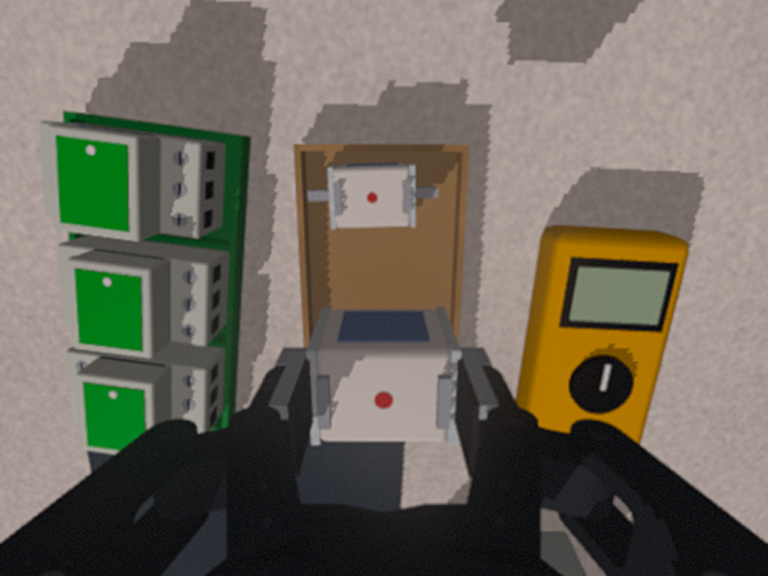

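Emit:
send_rows(deltas="0 0 0 -15 0 0 255; 0 0 0 -35 0 0 255; 0 0 0 -45 0 0 255; 0 0 0 -50 0 0 255; 0 0 0 -50 0 0 255; 0 0 0 -50 0 0 255; 0 0 0 -50 0 0 255; 0 0 0 -50 -1 0 255; 0 0 0 -50 -1 0 255; 0 0 0 -40 0 0 255; 0 0 0 -37 0 0 255; 0 0 0.06 -28 0 0 255; 0 0 0.055 -18 0 0 255; 0 0 0 0 0 0 255; 0 0 0 0 0 0 255; 0 0 0 0 0 0 255")

```text
clock: 70.08
tcp_pos: [0.6075, -0.2092, 0.1621]
tcp_rot: [-3.141, -0.0, 1.492]
wrist_force: [0.0, -1.1, -1.1]
grip_width: 0.536
```

```bash
python3 - <<'E'
from h import *
go(.6078,-.2112,.032,np.pi/2-np.radians(4.6))
snap('side','s23.png');
E
```

```text
shift [ -2.1   0.5 130.1] wz 0.002 (alt -3.140) j6 -0.32 rotvec [-0.    -0.     0.002] len 130.0 clock 70.08 W 0.536 F [ 0.  -1.1 -1.1]
```

View pics/s23.png

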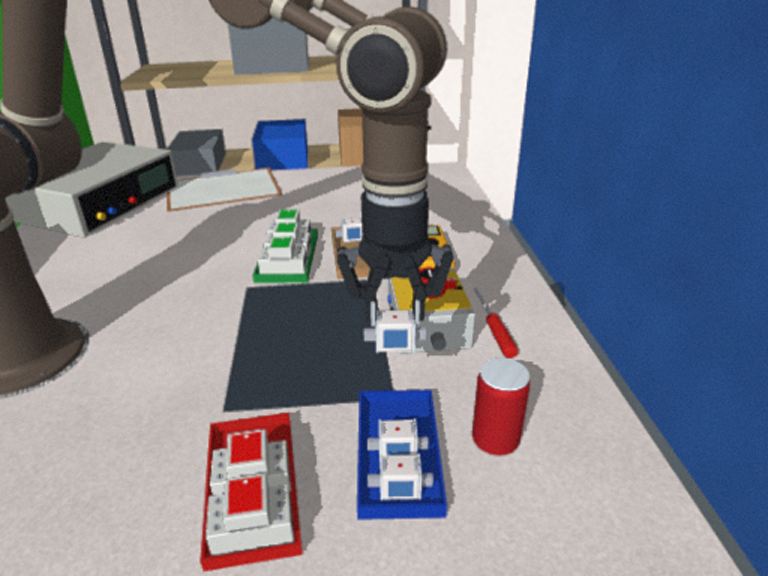

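Emit:
send_rows(deltas="0 0 0 -1.5 0.5 20 255; 0 0 0 0 0 40 255; 0 0 0 0 0 40 255; 0 0 0 0 0 20 255; 0 0 0 0 0 10 255; 0 0 0 0 0 0 255; 0 0 0 0 0 0 255; 0 0 0 0 0 0 180; 0 0 0 0 0 0 0; 0 0 0 0 0 0 0; 0 0 0 0 0 0 0; 0 0 0 0 0 -10 0; 0 0 0 0 0 -30 0; 0 0 0 0 0 -50 0; 0 0 0 0 0 -35 0; 0 0 0 0 0 0 0; 0 0 0 0 0 0 0")

```text
clock: 72.25
tcp_pos: [0.6074, -0.2118, 0.157]
tcp_rot: [-3.141, -0.0, 1.491]
wrist_force: [-0.4, 0.2, -0.7]
grip_width: 1.002
```

```bash
python3 - <<'E'
from h import *
go(.55,.03,.45,np.pi); snap('wrist','w24.png')
E
```

```text
shift [ 236.5  -76.7 -292.9] wz 1.491 (alt -1.651) j6 -0.32 rotvec [-1.000e-03  0.000e+00  1.491e+00] len 384.0 clock 72.25 W 1.002 F [-0.4  0.2 -0.7]
```

View pics/w24.png

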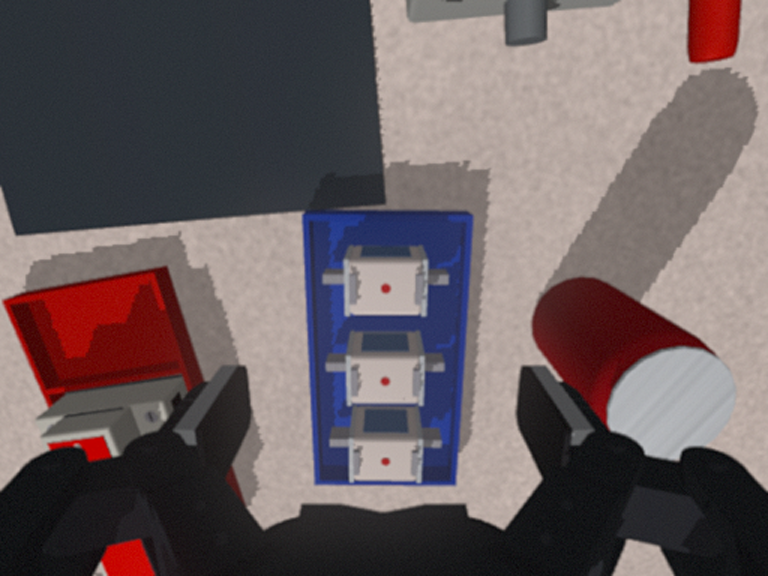

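Emit:
send_rows(deltas="0 0 0 5 -2 -30 0; 0 0 0 20 -7 -45 0; 0 0 0 35 -11 -45 0; 0 0 0 40 -13 -45 0; 0 0 0 40 -13 -45 0; 0 0 0 40 -13 -45 0; 0 0 0 36 -12 -28 0; 0 0 -0.165 20 -6 -10 0; 0 0 -0.165 0 0 0 0; 0 0 -0.165 0 0 0 0; 0 0 -0.165 0 0 0 0; 0 0 -0.165 0 0 0 0; 0 0 -0.165 0 0 0 0; 0 0 -0.165 0 0 0 0; 0 0 -0.165 0 0 0 0; 0 0 -0.165 0 0 0 0; 0 0 -0.165 0 0 0 0; 0 0 0 0 0 0 0; 0 0 0 0 0 0 0")

```text
clock: 74.68
tcp_pos: [0.5498, 0.0294, 0.449]
tcp_rot: [3.142, -0.002, 3.138]
wrist_force: [0.5, -0.2, -0.6]
grip_width: 0.999
```

```bash
python3 - <<'E'
from h import *
go(.55,.03,.45,np.pi)
p=P('wrist'); im=snapshot('wrist'); cv2.imwrite('pics/w25.png',cv2.resize(im[:,:,::-1],(800,600),interpolation=cv2.INTER_CUBIC))
for k in('green','red'):
    for a,c,b,l in blobs(masks(im)[k],200):
        r=rect(p,l,.070)
        if max(r[1])<50: 
            for nm,C,th in(('pass',(440.6,289.3),-5.9),('rej',(417.4,-306.8),5.3)):
                t=np.radians(th);Rm=np.array([[np.cos(t),-np.sin(t)],[np.sin(t),np.cos(t)]]); q=(np.array(r[0])-C)@Rm
                if abs(q[1])<110: print(k,nm,q.round(1),np.round(r[1]),round(r[2],1))
snap('scene','sc25.png'); snap('side','s25.png')
E
```

```text
shift [-0.2  0.6 -1. ] wz -0.003 (alt 3.138) j6 -1.59 rotvec [ 0.    -0.002 -0.003] len 1.0 clock 74.67 W 0.999 F [ 0.5 -0.2 -0.6]
green pass [  1.1 -65.1] [42. 34.] 84.3
green pass [0.6 3.8] [42. 34.] 83.9
green pass [-5.7 71.3] [42. 34.] 84.0
red rej [ 1.8 -1.1] [34. 42.] 4.6
red rej [  1.1 -68. ] [34. 38.] 4.9
```

View pics/w25.png

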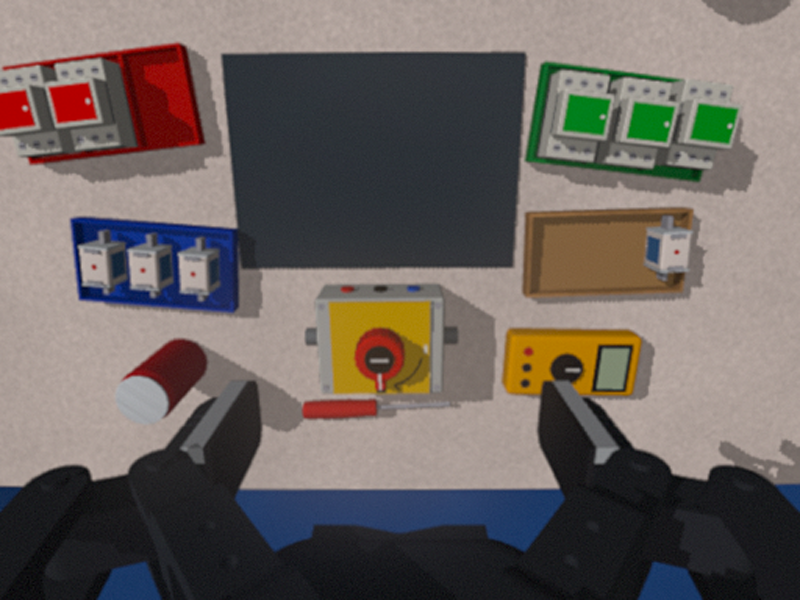

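View pics/sc25.png

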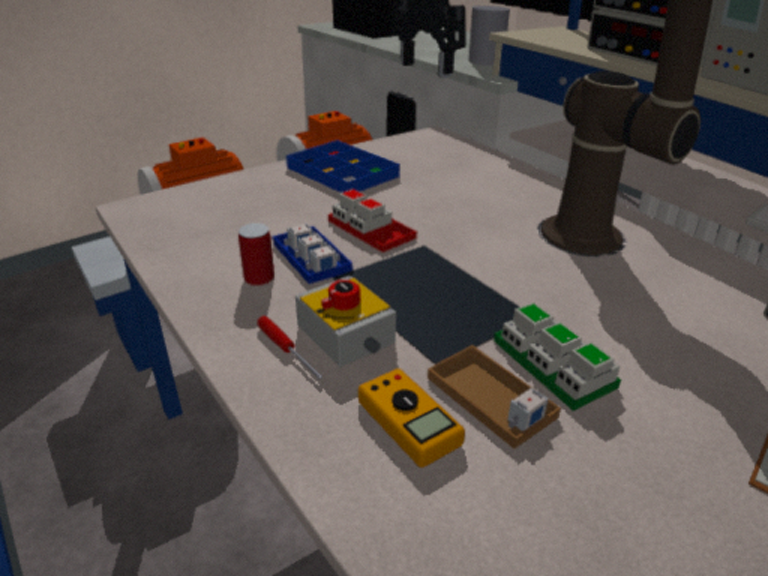

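View pics/s25.png

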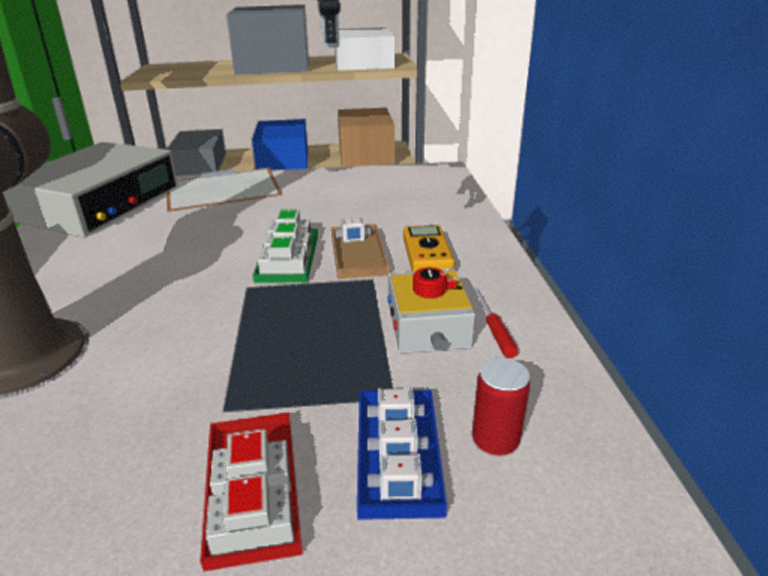

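```bash
python3 - <<'E'
from cell import workorder,status
print(workorder.close_job(), status.observe()['clock'])
E
```

```text
the job is handed in; nothing more can be done
the job is handed in; nothing more can be done
```

The job is done and was handed in at about 75 s of the 210 s allowed; handing in gave no verdict.

I turned the collar about 1.41 rad clockwise onto its padlock mark before lifting anything. Then I put the three green modules in the green tray, the two red ones in the red tray, and three fuse links side by side in the blue tray. The fourth fuse is still in its carton. Five modules were present.

What the last camera checks (overhead, scene and side views) showed:
- **Collar:** the lug still points at the padlock mark.
- **Modules:** four of the five sit within about 4 mm of their nest centres. One green module was knocked after I had placed it, and now rests against its nest wall, about 6 mm off in x and 3 mm in y (limit 12 mm). I left it there. Its tag size, and its height judged across two views, match its neighbour's, so it looks flat.
- **Fuses:** all three stand flat on the blue tray's floor, none on another.
- **Bystanders:** the multimeter, can and screwdriver look where they were at the start.
- **Arm:** open and clear at a height of 0.45 m.

No check failed. Two readings disagreed slightly:
- **Tray centres:** different views put them 1–3 mm apart, and I used values in between.
- **Scene camera:** it read module positions 2–6 mm off the wrist camera.

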